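# Lock the sealer's slides by feel and reset it

## Task

The setter has wound the carton sealer's hidden slides to the next carton size and left in the rest one lock pin for each slide that now needs locking: reach each of them through the slot framed in its own colour, feel along the slide behind for the hole, which cannot be seen, and push the pin fully home until its collar meets the cover. The green slide is not used for this size, so draw the green pin and lay it in a free place of the rest. Only when all this is done, twist the sprung reset knob clockwise to its stop and let it spring back, leaving the tools that lie round the work where they are.

Things in the scene. Friction and masses are not known exactly. Their poses are not given: they have to be found in the camera images.
- sealer: Carton sealer, fixed: grey roller bed 264 x 421 x 104 mm high with an open carton (top at 321 mm) under a taping head on two posts. Origin on the table; x away from the robot, square to the front cover, y left, z up. Cover: upright face at x = -130 mm, y = -155 to +262 mm, four colour-framed slots under a hood that sticks out 21 mm, its lower edge 15 mm above the slots' centre line.
- pin_rest: Green pin rest, fixed: base plate 136 x 220 x 8 mm with three pairs of white V saddles. Origin under the middle of the base. A pin lies along its x, nose to +x, at y = -75, 0 or +75 mm, its axis 52 mm above the table. The saddles of a pair stand at x = -59 and +59 mm; between them it is open down to the base plate.
- reset_knob (a joint): Sprung black reset knob on the sealer's deck, front left corner, upright axis. 0 = at rest, grows clockwise seen from above, stop at 1.05 rad. The spring takes 0.06 N m at the start, 0.19 N m at the stop and turns the knob back within a second when let go.
- knob_grip (a point): Middle of the reset knob's bar grip, on the turning axis, 128 mm above the table; turns with the knob. The bar is 46 mm long along this point's x, 14 mm wide along y, reaches from 14 mm below this point to 12 mm above it and stands on a disc of 50 mm diameter.
- pin_green: Lock pin with green handle, 0.2 kg; at first home in the green slot. Origin: centre of the collar's front face; x towards the nose. Shank 14 mm diameter from 0 to +50 mm, cone to 7 mm diameter at +62 mm; collar 6 mm thick, 30 mm over corners; handle 18 mm diameter from -6 to -106 mm (hold it near -54 mm), end disc 26 mm diameter to -116 mm. Flat on the table its axis is 14 mm up.
- slot_green (a point): Centre of the left end slot, framed green, 60 mm wide, 18 mm high, on the 4 mm cover's outer face, 62 mm up; x into the sealer, y left. Behind it a fixed slide, unseen, face 20 mm inside that face, has one hole 16.5 mm wide, 50 mm deep, at slot height, up to 18 mm left or right of the slot's centre. Nose on the slide: collar 42 mm off the cover; home: collar at the cover.
- pin_blue: Lock pin with blue handle, 0.2 kg; lies in the rest; may be absent. Origin: centre of the collar's front face; x towards the nose. Shank 14 mm diameter from 0 to +50 mm, cone to 7 mm diameter at +62 mm; collar 6 mm thick, 30 mm over corners; handle 18 mm diameter from -6 to -106 mm (hold it near -54 mm), end disc 26 mm diameter to -116 mm. Flat on the table its axis is 14 mm up.
- slot_blue (a point): Centre of the second slot, framed blue, 60 mm wide, 18 mm high, on the 4 mm cover's outer face, 62 mm up; x into the sealer, y left. Behind it a fixed slide, unseen, face 20 mm inside that face, has one hole 16.5 mm wide, 50 mm deep, at slot height, up to 18 mm left or right of the slot's centre. Nose on the slide: collar 42 mm off the cover; home: collar at the cover.
- pin_yellow: Lock pin with yellow handle, 0.2 kg; lies in the rest; may be absent. Origin: centre of the collar's front face; x towards the nose. Shank 14 mm diameter from 0 to +50 mm, cone to 7 mm diameter at +62 mm; collar 6 mm thick, 30 mm over corners; handle 18 mm diameter from -6 to -106 mm (hold it near -54 mm), end disc 26 mm diameter to -116 mm. Flat on the table its axis is 14 mm up.
- slot_yellow (a point): Centre of the third slot, framed yellow, 60 mm wide, 18 mm high, on the 4 mm cover's outer face, 62 mm up; x into the sealer, y left. Behind it a fixed slide, unseen, face 20 mm inside that face, has one hole 16.5 mm wide, 50 mm deep, at slot height, up to 18 mm left or right of the slot's centre. Nose on the slide: collar 42 mm off the cover; home: collar at the cover.
- pin_red: Lock pin with red handle, 0.2 kg; lies in the rest; may be absent. Origin: centre of the collar's front face; x towards the nose. Shank 14 mm diameter from 0 to +50 mm, cone to 7 mm diameter at +62 mm; collar 6 mm thick, 30 mm over corners; handle 18 mm diameter from -6 to -106 mm (hold it near -54 mm), end disc 26 mm diameter to -116 mm. Flat on the table its axis is 14 mm up.
- slot_red (a point): Centre of the right end slot, framed red, 60 mm wide, 18 mm high, on the 4 mm cover's outer face, 62 mm up; x into the sealer, y left. Behind it a fixed slide, unseen, face 20 mm inside that face, has one hole 16.5 mm wide, 50 mm deep, at slot height, up to 18 mm left or right of the slot's centre. Nose on the slide: collar 42 mm off the cover; home: collar at the cover.
- tape_gun: Red and yellow hand tape dispenser, 174 x 254 x 55 mm, lying on its side; bystander.
- scanner: Dark grey hand code scanner, 142 x 110 x 42 mm, lying on its side; bystander.
- scissors: Orange-handled scissors, 87 x 191 x 9 mm, lying flat; bystander.
There are look-alikes about, which are no part of the job. Of the things that look like the pin_green, the larger one is meant.

How it is judged:
By the outcome, as a careful person would: the job done as asked, in the order asked, and still so for the second after the job is handed in, with the robot touching nothing.
Of pin_blue, pin_yellow, pin_red only 2 to 3 are there at a start; the rules pass over those that are not, and their reading is None.
At some moment in a run one of pin_green, pin_blue, pin_yellow, pin_red may be knocked a few centimetres aside while the robot is not near it.
Once in a run the grip may slacken for a moment while it holds something.
It also fails if it takes over 210 s, if anything falls off the work surface, if the arm or the gripper's body presses on something with over 40 N, if the wrist force passes 120 N, or if a joint passes its speed limit or range.

## Robot

A 7-joint arm with a two-finger parallel gripper is mounted at the origin on a cart in front of the work surface, level with it; the furniture and walls round the work are solid. World frame = base frame: x ahead of the robot, y to its left, z up, the work surface at z = 0. Lengths are in m, angles in rad, forces in N, time in s.
With the tool pointing down it reaches from about 0.4 to 0.875 m from the base axis. Payload 19.3 kg.
Tool frame: the origin (TCP) lies on the centre line of the jaws, within the pads' length; the fingertips stand 22 mm ahead of it and the grasp point (between the pads) lies 3 mm ahead of it; z points along the fingers, y is the line along which they close (so a half turn about z gives the same grasp; the last joint's range is limited). The gripper opens to 85 mm and grips with 20 to 120 N. Pads are 22 mm wide; open, the fingers measure 114 mm over their backs; the gripper's body (76 mm by 85 mm) begins 54 mm behind the grasp point. The pads swing forward as they close: fully open they stand 13 mm farther back than shut.
Start: joints at [-1.414, 0.521, -0.036, 1.599, 0.021, 1.021, -0.113], TCP at [0.141, 0.609, 0.253] pointing down, gripper open.
Joint ranges: [-2.91, 2.91], [-0.3, 2.13], [-1.5, 1.42], [0.17, 2.43], [-1.26, 4.41], [0.16, 1.93], [-2.52, 2.52]. Speed limits (rad/s): [1.89, 1.89, 2.39, 2.39, 3.01, 3.01, 3.01].

## Interface

Orientations are given as a unit quaternion [w, x, y, z].
In Python, from rig import bot, snapshot, finder gives the robot as it stands.
- The arm moves only by the tool apply_moves, never from a script. Its arguments are lists of equal length, an entry for each row: "slide": the shift along the tool's x, y, z in cm, a list of three; "turn": the turn about the tool's z in rad. In form: {"slide": [[tx, ty, tz], ...], "turn": [turn, ...]}. A call has 1 to 5 rows; each row shifts and turns the commanded pose from where the row before left it, along the tool's axes as they then stand; what a row does not reach is not made up. A row lasts 1/12 s, in which the tool goes at most 41.7 mm and 7.16 degrees, less where a joint would pass 70% of its speed; a pose out of reach is approached as far as the arm can. A call with a gripper value outside its range is refused whole. "claw" is the opening, from -1 (shut) to 1 (fully open), set as the call begins (left out, the last holds). The fingers move at their own pace and stop on an object; "newtons" is the grip in N (left out, the last holds). Time passes only in rows, so rows that do not move let the fingers close. It gives the time, the measured TCP pose, the force, the opening and the grip force at its end, in the units of the state.
- bot.read_state(): the state, without advancing time (a new reading comes with each control period).
- snapshot(name): name is "scene" or "side" or "wrist"; returns a dict with "image" (400x640x3 uint8, blue, green, red), "depth" (400x640 float32, m along the optical axis (not along the pixel's ray), 0 where there is no reading), "K" (3x3 intrinsics, pixels), "origin" and "orientation" of the camera in the world. Camera axes: x right, y down, z forward; pixel columns grow to the right and rows downward; lengths in m; the calibration is good to about 2 mm. The wrist camera is an equidistant fisheye: a pixel r from the principal point sees the ray r / f radians off the axis. A picture is of the moment at which its call begins.
- bot.hand_in(): hands the job in; it is judged then, once.
Trained networks look in the newest picture that a camera, given by its name, has taken for a name from the list of things; names that differ only in an ending like _2 or _b are one class to them, and where a whole thing is asked for, a point or a joint stands for the part that bears it (a point fixed in the world has none). Each returns a list of dicts, best first, with "p" (0 to 1); they miss things now and then, are a little off and sometimes report something else, mostly with a low value. They report only what shows in the picture. A call takes as long as a camera call. They do not tell look-alikes from the thing itself.
- finder.regions_of(camera, target): "mask" (400x640 bool, what is visible of it) and "position" ([column, row] in pixels, amid what is visible of it).
- finder.spot_point(camera, target): "position" ([column, row] in pixels: a listed point, or the origin of a listed thing).
The state is a dict: "time": time; "qpos": joint angles; "dq": joint speeds; "joint_torque": joint torques, N m; "tool_pos": TCP position; "tcp_rot": TCP orientation; "force": force on the tool from outside, world axes, zero at the start; "torque": the same for the moment, N m; "finger_gap": finger opening in m; "finger_force": force on a finger pad.
Only numpy, scipy, OpenCV 4.12 (cv2) and the standard library are available. Lean on these libraries where they do the work, as an engineer would, in place of code of your own. Each camera call takes 0.05 s, during which the arm holds its last target. There are 200 camera calls.

## Working session

There is one attempt and no reset: what is moved stays moved. The work goes in short steps, Python scripts to look and compute and a tool call to move; the robot and the scene stay as the last step left them, time stands still between calls to the robot, and variables do not carry over. Pictures are saved under pics/ and viewed, at most 14 in all, crops included, and the job is handed in when it is done.

Besides the shell and the picture viewer there is one more tool, called after "Request:" in YAML: its name, and indented under it one key for each argument. apply_moves: Moves the arm, as the interface text tells. Its arguments: {"type":"object","properties":{"slide":{"type":"array"},"turn":{"type":"array"},"claw":{"type":"number"},"newtons":{"type":"number"}},"required":["slide","turn"]}

```bash
ls; mkdir -p pics; python3 - <<'E'
from rig import bot,snapshot,finder
import cv2
s=bot.read_state(); print(s)
for c in ("scene","side"):
    d=snapshot(c); cv2.imwrite(f"pics/{c}0.png",d["image"]); print(c,d["K"],d["origin"],d["orientation"])
    for t in ["sealer","pin_rest","reset_knob","pin_green","pin_blue","pin_yellow","pin_red"]:
        print(t,[(round(r["p"],2),[round(float(v)) for v in r["position"]],int(r["mask"].sum())) for r in finder.regions_of(c,t)][:4])
    for t in ["knob_grip","slot_green","slot_blue","slot_yellow","slot_red","pin_rest"]:
        print(t,[(round(r["p"],2),[round(float(v),1) for v in r["position"]]) for r in finder.spot_point(c,t)][:3])
E
```

```text
pics
{'time': 0.0, 'qpos': array([-1.41421183,  0.52202716, -0.0363456 ,  1.5999936 ,  0.02121113,
        1.02113453, -0.11279751]), 'dq': array([ 4.89942392e-05,  1.02166532e-03,  1.03896384e-03,  9.15092229e-06,
       -9.46620249e-04,  2.12992790e-04,  1.26961140e-03]), 'joint_torque': array([ 4.63320066e-04, -9.27092457e+01,  1.98039897e+00, -3.69938099e+01,
        1.80030585e-02,  8.34069477e-03,  1.98617549e-06]), 'tool_pos': array([0.14048445, 0.60867872, 0.2527225 ]), 'tcp_rot': array([-2.38332028e-05,  1.13142505e-01,  9.93578596e-01, -5.88123314e-04]), 'force': array([ 0.23084749,  0.38502398, -0.30312247]), 'torque': array([ 0.00060303, -0.0217324 , -0.00135084]), 'finger_force': 0.0, 'finger_gap': 0.08551407788745766}
scene [[490.94521595   0.         323.72540004]
 [  0.         490.94521595 197.21946669]
 [  0.           0.           1.        ]] [-0.18017173 -1.19404415  0.85707765] [-0.49290903  0.82669591 -0.23540046  0.13491176]
sealer [(0.91, [369, 162], 12849), (0.4, [226, 188], 1257)]
pin_rest [(0.67, [351, 295], 2473)]
reset_knob []
pin_green [(0.68, [352, 274
[... 502 characters left out ...]
      0.           1.        ]] [0.45059331 1.07893302 0.73817129] [ 0.01675099 -0.05479747  0.86783929 -0.49352975]
sealer [(0.62, [259, 194], 16468)]
pin_rest [(0.79, [364, 182], 715)]
reset_knob [(0.76, [291, 237], 290), (0.66, [387, 318], 3638)]
pin_green [(0.82, [334, 256], 229), (0.71, [384, 225], 148)]
pin_blue [(0.46, [363, 177], 167)]
pin_yellow []
pin_red [(0.77, [367, 167], 213)]
knob_grip [(0.64, [312.7, 228.5]), (0.48, [293.7, 229.5])]
slot_green [(0.82, [310.8, 258.2]), (0.49, [396.8, 324.0])]
slot_blue [(0.73, [313.4, 230.7])]
slot_yellow [(0.58, [316.6, 213.2]), (0.37, [351.3, 172.6])]
slot_red [(0.91, [320.8, 194.6]), (0.73, [359.6, 164.2])]
pin_rest [(0.98, [366.6, 177.2])]
```

View pics/scene0.png

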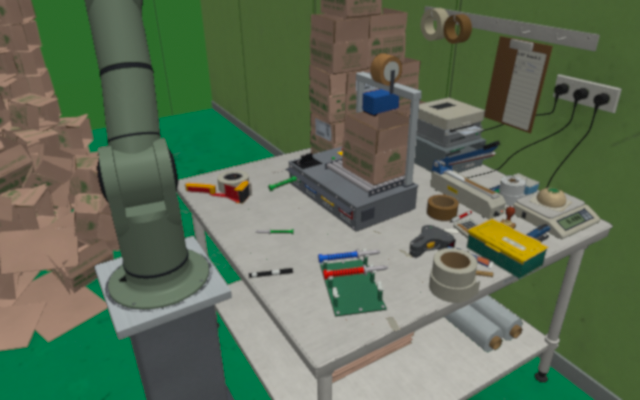

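View pics/side0.png

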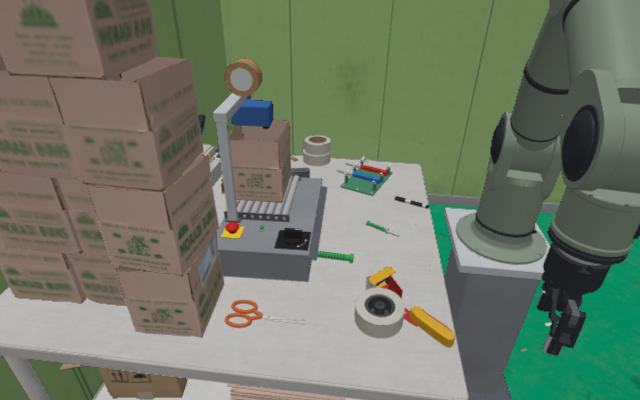

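The pictures show blue and red pins in the rest, at scene (345,255) and (350,272). The rest has one free place, nearest the camera. The large green pin sits in the cover at scene (283,185) and side (334,256). A small green look-alike lies on the table at scene (275,233) and side (384,225). No yellow pin shows.

```bash
cat > h.py <<'E'
import numpy as np, cv2
from scipy.spatial.transform import Rotation as R
from rig import bot,snapshot,finder
def rot(q): return R.from_quat([q[1],q[2],q[3],q[0]])
def cloud(d):
    h,w=d["depth"].shape; v,u=np.mgrid[:h,:w]; z=d["depth"]; K=d["K"]
    P=np.stack([(u-K[0,2])/K[0,0]*z,(v-K[1,2])/K[1,1]*z,z],-1)
    return rot(d["orientation"]).apply(P.reshape(-1,3)).reshape(h,w,3)+d["origin"]
def ray(d,p,fish=False):
    K=d["K"]; x=np.array([(p[0]-K[0,2])/K[0,0],(p[1]-K[1,2])/K[1,1]])
    if fish:
        r=np.hypot(*x); v=np.r_[x/max(r,1e-9)*np.sin(r),np.cos(r)]
    else: v=np.r_[x,1]
    return rot(d["orientation"]).apply(v/np.linalg.norm(v))
def atz(d,p,z,fish=False):
    v=ray(d,p,fish); return d["origin"]+v*(z-d["origin"][2])/v[2]
def tri(rays):
    A=np.zeros((3,3));b=np.zeros(3)
    for o,v in rays:
        M=np.eye(3)-np.outer(v,v);A+=M;b+=M@o
    return np.linalg.solve(A,b)
E
python3 - <<'E'
from h import *
np.set_printoptions(precision=4,suppress=True)
D={c:snapshot(c) for c in ("scene","side")}
for c,d in D.items(): np.savez(f"{c}.npz",**d)
Z={"slot_green":.062,"slot_blue":.062,"slot_yellow":.062,"slot_red":.062,"knob_grip":.128,"pin_rest":0,"pin_blue":.052,"pin_red":.052,"pin_green":.062,"sealer":0}
for t,z in Z.items():
    for c,d in D.items():
        for r in finder.spot_point(c,t)[:3]:
            print(t,c,round(r["p"],2),np.round(r["position"]),atz(d,r["position"],z))
# cover face and rest plate
C=cloud(D["scene"]);
for c in D:
    C=cloud(D[c]); P=C.reshape(-1,3); im=D[c]["image"].reshape(-1,3).astype(int)
    m=(P[:,2]>.004)&(P[:,2]<.03)&(im[:,1]>im[:,2]+25)&(im[:,1]>im[:,0]+10)&(P[:,0]>.1)&(P[:,0]<1.1)&(abs(P[:,1])<.8)
    m&=(P[:,1]<-.05)
    q=P[m][:,:2].astype(np.float32)
    if len(q)>20: print(c,"plate",len(q),cv2.minAreaRect(q))
    m=(P[:,2]>.085)&(P[:,2]<.112)&(P[:,0]>.3)&(P[:,0]<1.2)&(abs(P[:,1])<.6)
    q=P[m][:,:2]; print(c,"deck",len(q),np.percentile(q,[2,50,98],axis=0).round(3).tolist())
E
```

```text
slot_green scene 0.73 [296. 176.] [0.5737 0.2491 0.062 ]
slot_green side 0.67 [312. 255.] [0.569  0.2553 0.062 ]
slot_blue scene 0.63 [311. 182.] [0.598  0.1794 0.062 ]
slot_blue side 0.83 [312. 232.] [0.585  0.1485 0.062 ]
slot_yellow scene 0.89 [328. 199.] [0.5826 0.041  0.062 ]
slot_yellow side 0.67 [316. 215.] [0.5846 0.057  0.062 ]
slot_red scene 0.88 [345. 209.] [ 0.5921 -0.0505  0.062 ]
slot_red side 0.74 [322. 195.] [ 0.5818 -0.0706  0.062 ]
slot_red side 0.46 [312. 258.] [0.5668 0.2665 0.062 ]
knob_grip scene 0.47 [307. 156.] [0.6276 0.2561 0.128 ]
knob_grip side 0.62 [296. 232.] [0.613  0.2454 0.128 ]
knob_grip side 0.38 [277. 230.] [0.6652 0.2435 0.128 ]
knob_grip side 0.38 [319. 212.] [0.5666 0.1396 0.128 ]
pin_rest scene 0.87 [351. 285.] [ 0.4359 -0.3186 -0.    ]
pin_rest side 0.57 [368. 180.] [ 0.4286 -0.3148  0.    ]
pin_rest side 0.54 [267. 321.] [0.6504 0.4418 0.    ]
pin_blue scene 0.71 [351. 287.] [ 0.3938 -0.3764  0.052 ]
pin_blue scene 0.7 [356. 256.] [ 0.484 -0.269  0.052]
pin_blue side 0.5 [349. 173.] [ 0.5013 -0.2677  0.052 ]
pin_red scene 0.61 [362. 268.] [ 0.4651 -0.3243  0.052 ]
pin_red side 0.59 [359. 166.] [ 0.4661 -0.3333  0.052 ]
pin_red side 0.28 [369. 180.] [ 0.4251 -0.223   0.052 ]
pin_green scene 0.66 [296. 175.] [0.5785 0.257  0.062 ]
pin_green scene 0.41 [266. 233.] [ 0.3155 -0.0413  0.062 ]
pin_green side 0.83 [310. 250.] [0.5768 0.2364 0.062 ]
pin_green side 0.56 [387. 228.] [0.3638 0.0982 0.062 ]
sealer scene 0.65 [356. 203.] [0.7108 0.0575 0.    ]
sealer side 0.56 [277. 230.] [0.7109 0.0683 0.    ]
scene plate 1960 ((0.6603121757507324, -0.41164445877075195), (0.2237742692232132, 0.6253785490989685), 69.07107543945312)
scene deck 3891 [[0.575, -0.522], [0.655, -0.024], [1.184, 0.412]]
side plate 510 ((0.4329683184623718, -0.315066933631897), (0.21857763826847076, 0.13439016044139862), 68.73455810546875)
side deck 6231 [[0.581, -0.445], [0.714, 0.269], [1.166, 0.518]]
```

```bash
python3 - <<'E'
import cv2
a=cv2.imread("pics/scene0.png")[140:320,220:440]; b=cv2.imread("pics/side0.png")[150:290,260:440]
a=cv2.resize(a,(440*1,360)); b=cv2.resize(b,None,fx=2,fy=2)
b=cv2.copyMakeBorder(b,0,80,0,0,cv2.BORDER_CONSTANT)
cv2.imwrite("pics/c1.png",cv2.resize(cv2.hconcat([a,b]),(800,360)))
E
```

```text
(no output)
```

View pics/c1.png

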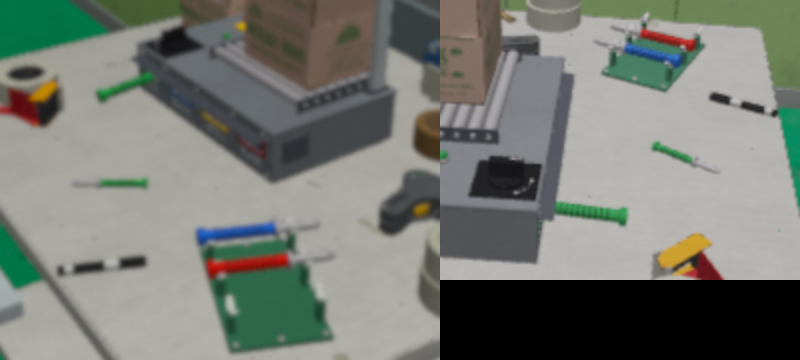

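Enlarged crop: the large green pin, with its ribbed handle, is in the left end slot and is the one meant. The small green one at scene (275,233) lies loose on the table and is the look-alike. The rest holds blue (y=+75) and red (y=0), and y=-75 is free. Next I fit the sealer.

```bash
python3 - <<'E'
from h import *
np.set_printoptions(precision=4,suppress=True)
for c in ("scene","side"):
    d=dict(np.load(f"{c}.npz")); P=cloud(d).reshape(-1,3)
    for lo,hi in((.015,.05),(.08,.1)):
        m=(P[:,2]>lo)&(P[:,2]<hi)&(P[:,0]>.52)&(P[:,0]<.63)&(P[:,1]>-.12)&(P[:,1]<.3)
        q=P[m]; 
        if len(q)<15: print(c,lo,len(q));continue
        f=np.polyfit(q[:,1],q[:,0],1)
        for _ in range(5):
            r=q[:,0]-np.polyval(f,q[:,1]); k=abs(r)<.006; f=np.polyfit(q[k,1],q[k,0],1)
        print(c,lo,len(q),k.sum(),"x=%.4f+%.4f y"%(f[1],f[0]), q[k,1].min(),q[k,1].max())
    # deck edges
    m=(P[:,2]>.098)&(P[:,2]<.108)&(P[:,0]>.5)&(P[:,0]<.9)&(P[:,1]>-.2)&(P[:,1]<.35)
    q=P[m]; 
    for y in np.arange(-.12,.3,.06):
        k=abs(q[:,1]-y)<.02
        if k.sum()>5: print("deck front",y.round(3),np.percentile(q[k,0],[1,5]))
    for x in np.arange(.6,.84,.06):
        k=abs(q[:,0]-x)<.02
        if k.sum()>5: print("deck side",x.round(3),np.percentile(q[k,1],[1,99]))
E
```

```text
scene 0.015 631 550 x=0.5849+-0.0447 y -0.11857721810285105 0.29959002426715564
scene 0.08 652 385 x=0.5840+-0.0440 y -0.11725874354874133 0.2962905006579051
deck front -0.12 [0.5888 0.5951]
deck front -0.06 [0.5847 0.5868]
deck front 0.0 [0.5821 0.5842]
deck front 0.06 [0.5783 0.5808]
deck front 0.12 [0.5757 0.579 ]
deck front 0.18 [0.5724 0.5765]
deck front 0.24 [0.5719 0.574 ]
deck side 0.6 [-0.1152  0.2992]
deck side 0.66 [-0.1126  0.2796]
deck side 0.72 [-0.1142  0.311 ]
deck side 0.78 [-0.1087  0.3474]
side 0.015 23 23 x=0.5779+-0.0122 y 0.24399912561598525 0.29978581095663026
side 0.08 442 287 x=0.5815+-0.0509 y -0.09286765701854094 0.29880125514419775
deck front -0.12 [0.5923 0.5945]
deck front -0.06 [0.5875 0.5909]
deck front 0.0 [0.5862 0.5893]
deck front 0.06 [0.5833 0.5862]
deck front 0.12 [0.5808 0.5843]
deck front 0.18 [0.5787 0.5871]
deck front 0.24 [0.5757 0.5832]
deck side 0.6 [-0.1047  0.3074]
deck side 0.66 [-0.0979  0.3103]
deck side 0.72 [0.0979 0.3132]
deck side 0.78 [0.1186 0.3399]
```

```bash
cat >> h.py <<'E'
def plan(targets, step=.035):
    """targets: (x,y,z,yaw) yaw = direction the pin nose points; tool x = -nose. Prints calls; turn rows first."""
    s=bot.read_state(); p=s["tool_pos"].copy(); tx=rot(s["tcp_rot"]).apply([1,0,0]); yaw=np.arctan2(-tx[1],-tx[0])
    print("t=%.1f"%s["time"],"now",p.round(4),"yaw %.3f"%yaw,"gap %.4f f %s"%(s["finger_gap"],s["force"].round(1)),"q7 %.2f"%s["qpos"][6])
    for t in targets:
        dy=t[3]-yaw; n=int(np.ceil(abs(dy)/.12-1e-6)); rows=[]
        if abs(dy)>.003: rows+=[([0,0,0],round(-dy/n,3))]*n; yaw=t[3]
        d=np.array(t[:3])-p; c,sn=np.cos(yaw),np.sin(yaw)
        v=np.array([-(c*d[0]+sn*d[1]), -sn*d[0]+c*d[1], -d[2]])*100
        m=int(np.ceil(np.linalg.norm(v)/100/step)) if np.linalg.norm(v)>3e-4 else 0
        rows+=[((v/m).round(2).tolist(),0)]*m; p=np.array(t[:3])
        for i in range(0,len(rows),5): print([r[0] for r in rows[i:i+5]],[r[1] for r in rows[i:i+5]])
        print("--")
E
python3 - <<'E'
from h import *
plan([(.44,.22,.25,.047)])
E
```

```text
t=2.5 now [0.1406 0.609  0.2533] yaw -0.227 gap 0.0857 f [-0.1  0.   0.4] q7 -0.11
[[0, 0, 0], [0, 0, 0], [0, 0, 0], [-1.87, -2.68, 0.02], [-1.87, -2.68, 0.02]] [np.float64(-0.091), np.float64(-0.091), np.float64(-0.091), 0, 0]
[[-1.87, -2.68, 0.02], [-1.87, -2.68, 0.02], [-1.87, -2.68, 0.02], [-1.87, -2.68, 0.02], [-1.87, -2.68, 0.02]] [0, 0, 0, 0, 0]
[[-1.87, -2.68, 0.02], [-1.87, -2.68, 0.02], [-1.87, -2.68, 0.02], [-1.87, -2.68, 0.02], [-1.87, -2.68, 0.02]] [0, 0, 0, 0, 0]
[[-1.87, -2.68, 0.02], [-1.87, -2.68, 0.02], [-1.87, -2.68, 0.02]] [0, 0, 0]
--
```

Request:
apply_moves:
  slide:
    - [0,0,0]
    - [0,0,0]
    - [0,0,0]
    - [-1.87,-2.68,0]
    - [-1.87,-2.68,0]
  turn: [-0.091,-0.091,-0.091,0,0]

```text
time: 2.92
tool_pos: [0.1797, 0.557, 0.2528]
tcp_rot: [-0.0, -0.025, 1.0, -0.0]
force: [0.9, 0.3, 0.6]
finger_gap: 0.0857
finger_force: 0.0
```

Request:
apply_moves:
  slide:
    - [-1.87,-2.68,0]
    - [-1.87,-2.68,0]
    - [-1.87,-2.68,0]
    - [-1.87,-2.68,0]
    - [-1.87,-2.68,0]
  turn: [0,0,0,0,0]

```text
time: 3.33
tool_pos: [0.2807, 0.4263, 0.2535]
tcp_rot: [0.0, -0.023, 1.0, 0.0]
force: [0.9, 1.4, -0.2]
finger_gap: 0.0853
finger_force: 0.0
```

Request:
apply_moves:
  slide:
    - [-1.87,-2.68,0]
    - [-1.87,-2.68,0]
    - [-1.87,-2.68,0]
    - [-1.87,-2.68,0]
    - [-1.87,-2.68,0]
  turn: [0,0,0,0,0]

```text
time: 3.75
tool_pos: [0.3804, 0.2967, 0.2535]
tcp_rot: [0.0, -0.023, 1.0, 0.0]
force: [0.5, 1.0, 1.2]
finger_gap: 0.0853
finger_force: 0.0
```

Request:
apply_moves:
  slide:
    - [-1.87,-2.68,0]
    - [-1.87,-2.68,0]
    - [-1.87,-2.68,0]
    - [0,0,0]
    - [0,0,0]
  turn: [0,0,0,0,0]

```text
time: 4.17
tool_pos: [0.4402, 0.2189, 0.2534]
tcp_rot: [0.0, -0.021, 1.0, -0.0]
force: [-0.1, 0.4, -0.2]
finger_gap: 0.0853
finger_force: 0.0
```

```bash
python3 - <<'E'
from h import *
np.set_printoptions(precision=4,suppress=True)
d=snapshot("wrist"); np.savez("w1.npz",**d); cv2.imwrite("pics/w1.png",d["image"])
plan([]); print(d["K"][0],d["K"][1,2],d["origin"],rot(d["orientation"]).as_matrix())
for t,z in {"slot_green":.062,"slot_blue":.062,"slot_yellow":.062,"slot_red":.062,"knob_grip":.128,"pin_green":.062}.items():
    for r in finder.spot_point("wrist",t)[:2]: print(t,round(r["p"],2),np.round(r["position"]),atz(d,r["position"],z,True))
for r in finder.regions_of("wrist","pin_green"):
    v,u=np.where(r["mask"]); 
    q=np.array([atz(d,(a,b),.062,True)[:2] for a,b in zip(u,v)],np.float32); print(r["p"],r["position"],cv2.minAreaRect(q))
E
```

```text
t=4.2 now [0.4395 0.2201 0.2533] yaw 0.045 gap 0.0850 f [-0.3  0.8  0.4] q7 1.05
[309.7069   0.     321.5423] 198.76522826268004 [0.3587 0.2144 0.374 ] [[-0.0425  0.9488  0.3129]
 [ 0.9991  0.0407  0.0124]
 [-0.0009  0.3132 -0.9497]]
slot_green 0.7 [349. 289.] [0.5761 0.2565 0.062 ]
slot_blue 0.6 [260. 284.] [0.5743 0.1483 0.062 ]
slot_yellow 0.88 [184. 280.] [0.5796 0.0461 0.062 ]
slot_yellow 0.27 [ 28. 204.] [ 0.4893 -0.2428  0.062 ]
slot_red 0.85 [121. 279.] [ 0.5938 -0.0605  0.062 ]
slot_red 0.61 [340. 356.] [0.6956 0.255  0.062 ]
knob_grip 0.8 [342. 357.] [0.626  0.2492 0.128 ]
pin_green 0.89 [180. 100.] [0.3578 0.063  0.062 ]
pin_green 0.68 [334. 284.] [0.5684 0.2375 0.062 ]
0.86 [335.5, 231.9] ((0.5095669627189636, 0.23749367892742157), (0.1127140074968338, 0.023475272580981255), 3.046936273574829)
0.61 [171.3, 116.9] ((0.37298157811164856, 0.05264121666550636), (0.015535887330770493, 0.1062675267457962), 59.04025650024414)
```

View pics/w1.png

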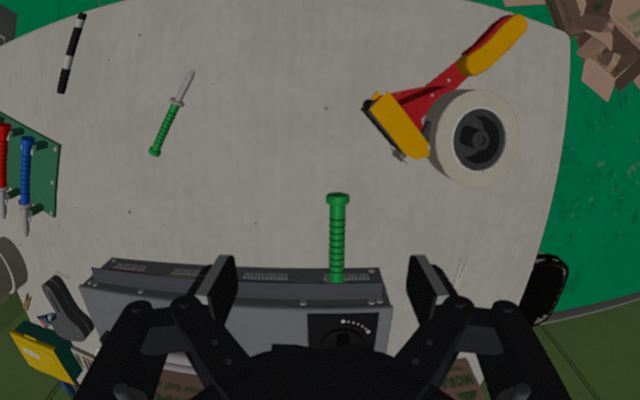

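The wrist view shows the green pin's handle at (336,232), straight in front of its slot, and the four slots in a row at rows ~280. The rest is at far left. Go for the green pin.

```bash
python3 - <<'E'
from h import *
plan([(.515,.238,.19,.049),(.515,.238,.065,.049)])
E
```

```text
t=4.6 now [0.439  0.2209 0.2533] yaw 0.047 gap 0.0854 f [-0.4  0.5  0.2] q7 1.05
[[-2.56, 0.45, 2.11], [-2.56, 0.45, 2.11], [-2.56, 0.45, 2.11]] [0, 0, 0]
--
[[-0.0, 0.0, 3.12], [-0.0, 0.0, 3.12], [-0.0, 0.0, 3.12], [-0.0, 0.0, 3.12]] [0, 0, 0, 0]
--
```

Request:
apply_moves:
  slide:
    - [-2.55,0.45,2.1]
    - [-2.55,0.45,2.1]
    - [-2.55,0.45,2.1]
    - [0,0,3.1]
  turn: [0,0,0,0]

```text
time: 4.9
tool_pos: [0.5194, 0.2387, 0.1594]
tcp_rot: [0.002, -0.023, 1.0, 0.001]
force: [0.1, -0.0, -1.4]
finger_gap: 0.0854
finger_force: 0.0
```

Request:
apply_moves:
  slide:
    - [0,0,3.1]
    - [0,0,3.1]
    - [0,0,3.1]
    - [0,0,0]
  turn: [0,0,0,0]

```text
time: 5.23
tool_pos: [0.5124, 0.2365, 0.0614]
tcp_rot: [-0.003, -0.024, 1.0, -0.002]
force: [-0.9, -0.9, -0.7]
finger_gap: 0.0852
finger_force: 0.0
```

Request:
apply_moves:
  slide:
    - [0,0,0]
    - [0,0,0]
    - [0,0,0]
    - [0,0,0]
    - [0,0,0]
  turn: [0,0,0,0,0]
  claw: -1
  newtons: 60

```text
time: 5.65
tool_pos: [0.5157, 0.2377, 0.0677]
tcp_rot: [0.001, -0.023, 1.0, 0.001]
force: [0.1, 0.2, -0.6]
finger_gap: 0.0258
finger_force: 0.0
```

Request:
apply_moves:
  slide:
    - [0,0,0]
    - [0,0,0]
    - [0,0,0]
    - [0,0,0]
    - [0,0,0]
  turn: [0,0,0,0,0]

```text
time: 6.07
tool_pos: [0.5156, 0.2378, 0.0668]
tcp_rot: [0.001, -0.023, 1.0, 0.0]
force: [1.0, 2.5, 5.3]
finger_gap: 0.0155
finger_force: 58.6
```

Request:
apply_moves:
  slide:
    - [1,0,0]
    - [2,0,0]
    - [2,0,0]
    - [2,0,0]
    - [2,0,0]
  turn: [0,0,0,0,0]

```text
time: 6.48
tool_pos: [0.4237, 0.2327, 0.0661]
tcp_rot: [-0.0, -0.023, 1.0, -0.0]
force: [1.3, -0.5, -1.8]
finger_gap: 0.0157
finger_force: 58.5
```

Request:
apply_moves:
  slide:
    - [0.5,0,-1.5]
    - [0,0,-3]
    - [0,0,-3]
    - [0,0,-2.5]
    - [0,0,0]
  turn: [0,0,0,0,0]

```text
time: 6.9
tool_pos: [0.4213, 0.2336, 0.1701]
tcp_rot: [0.002, -0.023, 1.0, 0.001]
force: [1.3, 1.5, -1.0]
finger_gap: 0.0155
finger_force: 58.7
```

```bash
python3 - <<'E'
from h import *
plan([])
d=snapshot("side"); cv2.imwrite("pics/s2.png",d["image"][140:280,260:460].repeat(3,0).repeat(3,1))
d=snapshot("wrist"); cv2.imwrite("pics/w2.png",d["image"])
z=.052
from rig import finder
for t in ("pin_blue","pin_red","pin_rest"):
  for r in finder.regions_of("wrist",t)[:2]: 
    v,u=np.where(r["mask"]); q=np.array([atz(d,(a,b),.008 if t=="pin_rest" else z,True)[:2] for a,b in zip(u,v)],np.float32); print(t,r["p"],r["position"],cv2.minAreaRect(q))
plan([(.39,.0,.2,.047),(.41,-.30,.2,-.37)],.04)
E
```

```text
t=6.9 now [0.4213 0.2336 0.1701] yaw 0.046 gap 0.0155 f [ 1.3  1.5 -1. ] q7 1.02
pin_red 0.72 [94.9, 334.2] ((0.6381298303604126, -0.02055707573890686), (0.18651288747787476, 0.5773287415504456), 29.61754035949707)
pin_rest 0.66 [8.4, 202.1] ((0.4722145199775696, -0.24556659162044525), (0.06495831161737442, 0.16548746824264526), 64.2578353881836)
pin_rest 0.66 [98.7, 337.4] ((0.6947211623191833, -0.06906497478485107), (0.22055691480636597, 0.6926441192626953), 30.02476692199707)
t=7.2 now [0.4195 0.2326 0.1652] yaw 0.046 gap 0.0158 f [ 0.2  0.2 -2.5] q7 1.02
[[0.67, -3.85, -0.58], [0.67, -3.85, -0.58], [0.67, -3.85, -0.58], [0.67, -3.85, -0.58], [0.67, -3.85, -0.58]] [0, 0, 0, 0, 0]
[[0.67, -3.85, -0.58]] [0]
--
[[0, 0, 0], [0, 0, 0], [0, 0, 0], [0, 0, 0], [-1.59, -3.41, -0.0]] [np.float64(0.104), np.float64(0.104), np.float64(0.104), np.float64(0.104), 0]
[[-1.59, -3.41, -0.0], [-1.59, -3.41, -0.0], [-1.59, -3.41, -0.0], [-1.59, -3.41, -0.0], [-1.59, -3.41, -0.0]] [0, 0, 0, 0, 0]
[[-1.59, -3.41, -0.0], [-1.59, -3.41, -0.0]] [0, 0]
--
```

View pics/w2.png

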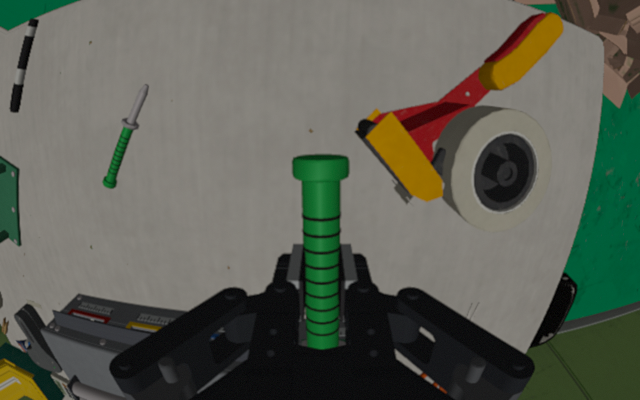

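The green pin is held straight. Next I carry it to above the rest.

Request:
apply_moves:
  slide:
    - [0.7,-3.85,-0.6]
    - [0.7,-3.85,-0.6]
    - [0.7,-3.85,-0.6]
    - [0.7,-3.85,-0.6]
    - [0.7,-3.85,-0.6]
  turn: [0,0,0,0,0]

```text
time: 7.57
tool_pos: [0.3929, 0.0373, 0.1956]
tcp_rot: [-0.001, -0.023, 1.0, -0.0]
force: [2.2, -1.2, -2.0]
finger_gap: 0.0156
finger_force: 58.8
```

Request:
apply_moves:
  slide:
    - [0.7,-3.85,-0.6]
    - [0,0,0]
    - [0,0,0]
    - [0,0,0]
    - [0,0,0]
  turn: [0,0.104,0.104,0.104,0.104]

```text
time: 7.98
tool_pos: [0.3884, -0.0002, 0.2015]
tcp_rot: [-0.001, 0.187, 0.982, -0.0]
force: [0.5, 0.2, -3.2]
finger_gap: 0.0156
finger_force: 59.1
```

Request:
apply_moves:
  slide:
    - [-1.6,-3.4,0]
    - [-1.6,-3.4,0]
    - [-1.6,-3.4,0]
    - [-1.6,-3.4,0]
    - [0,0,0]
  turn: [0,0,0,0,0]

```text
time: 8.4
tool_pos: [0.3987, -0.1558, 0.2016]
tcp_rot: [-0.0, 0.187, 0.982, -0.001]
force: [-0.7, -0.7, -2.8]
finger_gap: 0.016
finger_force: 60.8
```

```bash
python3 - <<'E'
from h import *
plan([])
d=snapshot("wrist"); np.savez("w3.npz",**d); cv2.imwrite("pics/w3.png",d["image"])
for t in ("pin_blue","pin_red","pin_rest"):
  for r in finder.regions_of("wrist",t)[:2]: 
    v,u=np.where(r["mask"]); q=np.array([atz(d,(a,b),.008 if t=="pin_rest" else .052,True)[:2] for a,b in zip(u,v)],np.float32); print(t,r["p"],r["position"],cv2.minAreaRect(q))
  for r in finder.spot_point("wrist",t)[:2]: print("  spot",r["p"],r["position"],atz(d,r["position"],0 if t=="pin_rest" else .052,True))
E
```

```text
t=8.4 now [ 0.3987 -0.1558  0.2016] yaw -0.377 gap 0.0160 f [-0.7 -0.7 -2.8] q7 1.55
pin_blue 0.89 [255.8, 243.6] ((0.43212267756462097, -0.24518223106861115), (0.026030510663986206, 0.10525333881378174), 67.47637176513672)
  spot 0.68 [262.8, 302.6] [ 0.49316054 -0.26465367  0.052     ]
pin_red 0.8 [189.4, 251.8] ((0.4173928499221802, -0.3186994194984436), (0.0322737917304039, 0.12942974269390106), 68.50225067138672)
  spot 0.83 [200.5, 300.9] [ 0.46913627 -0.3352312   0.052     ]
  spot 0.25 [513.8, 316.4] [0.65147479 0.01572002 0.052     ]
pin_rest 0.83 [205.4, 242.0] ((0.44439977407455444, -0.34112703800201416), (0.2467012107372284, 0.17611907422542572), 68.87877655029297)
pin_rest 0.62 [574.1, 304.3] ((1.2045137882232666, 0.3051852583885193), (1.4180593490600586, 0.48796921968460083), 20.606191635131836)
  spot 0.97 [205.8, 252.4] [ 4.33717943e-01 -3.26299729e-01 -5.55111512e-17]
```

View pics/w3.png

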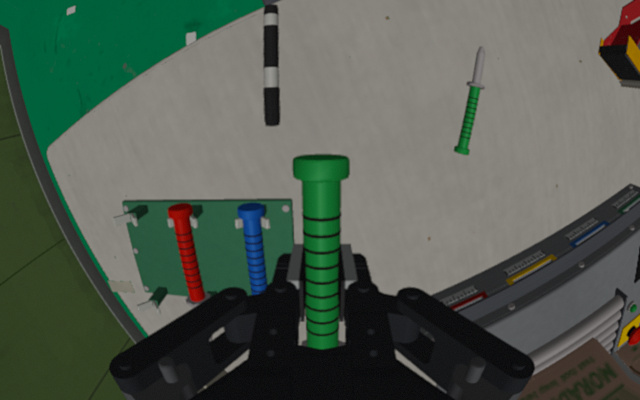

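```bash
python3 - <<'E'
from h import *
plan([(.387,-.3835,.16,-.372)],.04)
E
```

```text
t=8.8 now [ 0.3994 -0.1486  0.2021] yaw -0.368 gap 0.0158 f [-0.4 -1.4 -2.1] q7 1.55
[[0, 0, 0], [-1.23, -3.72, 0.7], [-1.23, -3.72, 0.7], [-1.23, -3.72, 0.7], [-1.23, -3.72, 0.7]] [np.float64(0.004), 0, 0, 0, 0]
[[-1.23, -3.72, 0.7], [-1.23, -3.72, 0.7]] [0, 0]
--
```

Request:
apply_moves:
  slide:
    - [-1.23,-3.72,0.7]
    - [-1.23,-3.72,0.7]
    - [-1.23,-3.72,0.7]
    - [-1.23,-3.72,0.7]
    - [-1.23,-3.72,0.7]
  turn: [0.004,0,0,0,0]

```text
time: 9.17
tool_pos: [0.389, -0.3463, 0.1669]
tcp_rot: [0.0, 0.185, 0.983, 0.0]
force: [1.4, 0.5, -1.3]
finger_gap: 0.0154
finger_force: 60.9
```

Request:
apply_moves:
  slide:
    - [-1.23,-3.72,0.7]
    - [0,0,0]
    - [0,0,0]
  turn: [0,0,0]

```text
time: 9.42
tool_pos: [0.3861, -0.3855, 0.1595]
tcp_rot: [-0.001, 0.187, 0.982, -0.0]
force: [0.4, 0.8, -2.2]
finger_gap: 0.0152
finger_force: 60.8
```

```bash
python3 - <<'E'
from h import *
plan([])
d=snapshot("wrist"); np.savez("w4.npz",**d); cv2.imwrite("pics/w4.png",d["image"])
c,s=np.cos(-.372),np.sin(-.372)
def rel(p): 
    dx,dy=p[0]-.4315,p[1]+.3205; return np.round([c*dx+s*dy,-s*dx+c*dy],4)
for t in ("pin_blue","pin_red"):
  for r in finder.regions_of("wrist",t)[:2]: 
    v,u=np.where(r["mask"]); q=np.array([atz(d,(a,b),.052,True)[:2] for a,b in zip(u,v)],np.float32); m=cv2.minAreaRect(q); print(t,r["p"],r["position"],m,rel(m[0]))
for r in finder.spot_point("wrist","pin_rest")[:2]: print("  spot",r["p"],r["position"],atz(d,r["position"],0,True))
e=snapshot("scene"); cv2.imwrite("pics/sc4.png",cv2.resize(e["image"][200:330,280:420],None,fx=4,fy=4))
E
```

```text
t=9.4 now [ 0.3861 -0.3855  0.1595] yaw -0.376 gap 0.0152 f [ 0.4  0.8 -2.2] q7 2.06
pin_blue 0.88 [492.2, 219.0] ((0.47038811445236206, -0.2581489384174347), (0.035425569862127304, 0.18083108961582184), 70.30762481689453) [0.0136 0.0722]
pin_red 0.94 [417.0, 205.2] ((0.42263302206993103, -0.3206826448440552), (0.030358485877513885, 0.1358814388513565), 70.30435943603516) [-0.0082 -0.0034]
```

View pics/w4.png

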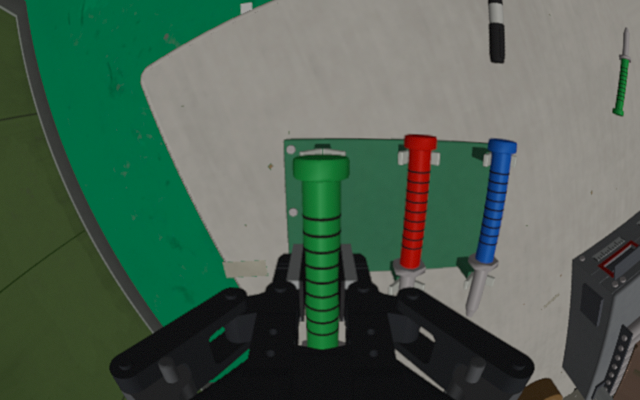

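The empty rear saddle, at (322,153), sits right under the pin's disc end. The red pin at (417,205) and blue pin at (492,219) are clear. Lower it.

Request:
apply_moves:
  slide:
    - [0,-0.1,2.5]
    - [0,0,2.5]
    - [0,0,2.5]
    - [0,0,1.5]
    - [0,0,0.5]
  turn: [0,0,0,0,0]

```text
time: 10.08
tool_pos: [0.3866, -0.3849, 0.0642]
tcp_rot: [-0.0, 0.185, 0.983, -0.0]
force: [-1.6, 8.2, 46.0]
finger_gap: 0.0155
finger_force: 66.3
```

Request:
apply_moves:
  slide:
    - [0,0,0.3]
    - [0,0,0.2]
    - [0,0,0]
  turn: [0,0,0]

```text
time: 10.33
tool_pos: [0.3879, -0.3853, 0.0618]
tcp_rot: [0.001, 0.185, 0.983, -0.001]
force: [3.3, 0.0, 12.2]
finger_gap: 0.0157
finger_force: 67.3
```

```bash
python3 - <<'E'
from h import *
plan([])
d=snapshot("wrist"); e=snapshot("scene"); f=snapshot("side")
a=cv2.resize(d["image"][120:360,230:510],(400,343)); b=cv2.resize(e["image"][235:321,310:410],(400,343),interpolation=cv2.INTER_CUBIC)
cv2.imwrite("pics/x5.png",cv2.hconcat([a,b]))
E
```

```text
t=10.3 now [ 0.3879 -0.3853  0.0618] yaw -0.372 gap 0.0157 f [ 3.3  0.  12.2] q7 2.11
```

View pics/x5.png

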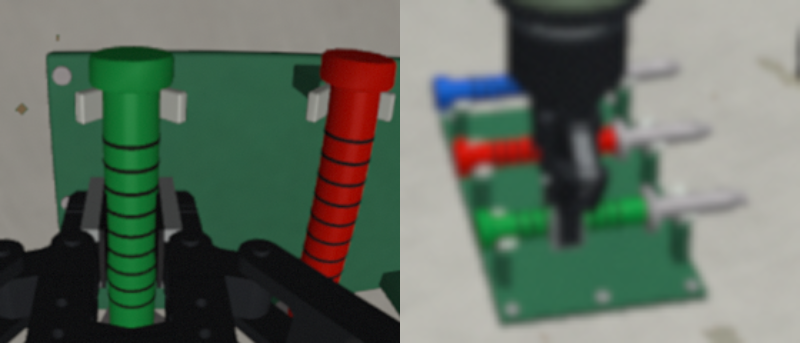

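Both ends are seated, parallel to red. Release, rise, and move over the red pin.

Request:
apply_moves:
  slide:
    - [0,0,0]
    - [0,0,0]
    - [0,0,0]
    - [0,0,0]
  turn: [0,0,0,0]
  claw: 0.1

```text
time: 10.82
tool_pos: [0.3866, -0.3851, 0.0605]
tcp_rot: [0.0, 0.186, 0.983, -0.0]
force: [0.1, -0.3, -0.0]
finger_gap: 0.0473
finger_force: 0.0
```

Request:
apply_moves:
  slide:
    - [0,0,-1]
    - [0,0,-3]
    - [0,0,-3]
    - [0,0,-3]
    - [0,0,0]
  turn: [0,0,0,0,0]

```text
time: 11.23
tool_pos: [0.3877, -0.3869, 0.1659]
tcp_rot: [0.003, 0.186, 0.983, -0.002]
force: [-1.0, -1.5, 0.5]
finger_gap: 0.0472
finger_force: 0.0
```

```bash
python3 - <<'E'
from h import *
d=snapshot("wrist"); np.savez("w6.npz",**d); cv2.imwrite("pics/w6.png",d["image"])
c,s=np.cos(-.372),np.sin(-.372)
def rel(p): 
    dx,dy=p[0]-.4304,p[1]+.3233; return np.round([c*dx+s*dy,-s*dx+c*dy],4)
for t in ("pin_blue","pin_red","pin_green"):
  for r in finder.regions_of("wrist",t)[:2]: 
    v,u=np.where(r["mask"]); q=np.array([atz(d,(a,b),.052,True)[:2] for a,b in zip(u,v)],np.float32); m=cv2.minAreaRect(q); print(t,r["p"],r["position"],m,rel(m[0]))
plan([(.4145,-.317,.155,-.372)],.04)
E
```

```text
pin_blue 0.72 [489.5, 210.8] ((0.4653324782848358, -0.2561380863189697), (0.03531306982040405, 0.16962257027626038), 70.35128784179688) [0.0081 0.0753]
pin_red 0.9 [414.2, 198.7] ((0.42417287826538086, -0.32142406702041626), (0.029898809269070625, 0.14024761319160461), 70.4661636352539) [-0.0065 -0.0005]
pin_red 0.28 [607.2, 320.3] ((1.000207781791687, 0.0605270117521286), (0.9933705925941467, 0.20495258271694183), 21.55961799621582) [0.3913 0.5647]
pin_green 0.91 [321.9, 209.7] ((0.4169902205467224, -0.3981808125972748), (0.02877235971391201, 0.18124613165855408), 67.63484191894531) [ 0.0147 -0.0746]
pin_green 0.89 [621.9, 72.7] ((0.3644413948059082, -0.03338169679045677), (0.023537179455161095, 0.10446614027023315), 57.59096145629883) [-0.1668  0.2461]
t=11.4 now [ 0.3862 -0.385   0.1601] yaw -0.374 gap 0.0468 f [-0.1 -0.6  0.7] q7 2.06
[[-0.08, 3.68, 0.26], [-0.08, 3.68, 0.26]] [0, 0]
--
```

View pics/w6.png

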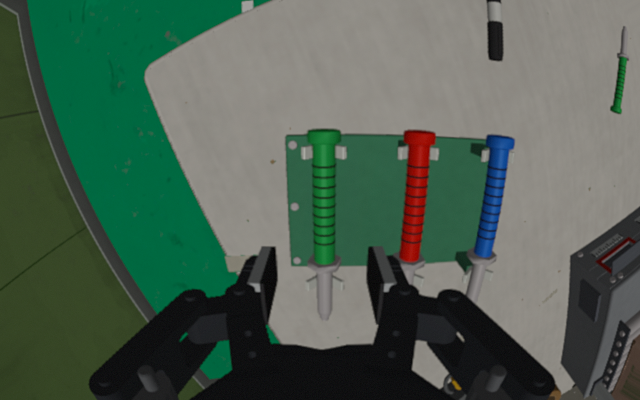

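The green pin lies in both saddles at (322,210). Now the red.

Request:
apply_moves:
  slide:
    - [-0.1,3.68,0]
    - [-0.1,3.68,0]
    - [0,0,2.5]
    - [0,0,2.5]
    - [0,0,2.5]
  turn: [0,0,0,0,0]

```text
time: 11.85
tool_pos: [0.4152, -0.3165, 0.0838]
tcp_rot: [-0.0, 0.185, 0.983, 0.0]
force: [0.4, -1.0, -0.3]
finger_gap: 0.0467
finger_force: 0.0
```

Request:
apply_moves:
  slide:
    - [0,0,2]
    - [0,0,0.9]
    - [0,0,0]
    - [0,0,0]
  turn: [0,0,0,0]

```text
time: 12.18
tool_pos: [0.4148, -0.3176, 0.0562]
tcp_rot: [-0.001, 0.186, 0.983, 0.0]
force: [0.4, -0.5, 0.5]
finger_gap: 0.0471
finger_force: 0.0
```

Request:
apply_moves:
  slide:
    - [0,0,0]
    - [0,0,0]
    - [0,0,0]
    - [0,0,0]
    - [0,0,0]
  turn: [0,0,0,0,0]
  claw: -1
  newtons: 70

```text
time: 12.6
tool_pos: [0.4163, -0.3161, 0.0574]
tcp_rot: [0.001, 0.185, 0.983, 0.001]
force: [2.0, 11.7, 11.0]
finger_gap: 0.016
finger_force: 68.0
```

Request:
apply_moves:
  slide:
    - [0,0,0]
    - [0,0,0]
    - [0,0,0]
  turn: [0,0,0]

```text
time: 12.85
tool_pos: [0.4163, -0.3161, 0.0574]
tcp_rot: [0.001, 0.185, 0.983, 0.001]
force: [2.7, 11.3, 11.1]
finger_gap: 0.0157
finger_force: 68.0
```

```bash
python3 - <<'E'
from h import *
plan([(.4145,-.317,.14,-.372)],.03)
E
```

```text
t=12.8 now [ 0.4163 -0.3161  0.0574] yaw -0.372 gap 0.0157 f [ 2.7 11.3 11.1] q7 1.98
[[0.05, -0.05, -2.75], [0.05, -0.05, -2.75], [0.05, -0.05, -2.75]] [0, 0, 0]
--
```

Request:
apply_moves:
  slide:
    - [0,0,-1.5]
    - [0,0,-3]
    - [0,0,-3]
    - [0,0,-1]
    - [0,0,0]
  turn: [0,0,0,0,0]

```text
time: 13.27
tool_pos: [0.4163, -0.3182, 0.1443]
tcp_rot: [0.002, 0.186, 0.983, -0.001]
force: [0.3, -0.8, -1.3]
finger_gap: 0.0153
finger_force: 68.7
```

Request:
apply_moves:
  slide:
    - [0,0,0]
    - [0,0,0]
    - [0,0,0]
    - [0,0,0]
    - [0,0,0]
  turn: [-0.105,-0.105,-0.105,-0.105,0]

```text
time: 13.68
tool_pos: [0.4149, -0.3173, 0.1407]
tcp_rot: [-0.0, -0.026, 1.0, 0.0]
force: [-0.5, -0.6, -2.2]
finger_gap: 0.0158
finger_force: 68.8
```

```bash
python3 - <<'E'
from h import *
plan([(.44,-.065,.15,.047)],.036)
E
```

```text
t=13.7 now [ 0.4149 -0.3173  0.1407] yaw 0.052 gap 0.0158 f [-0.5 -0.6 -2.2] q7 2.27
[[0, 0, 0], [-0.46, 3.14, -0.12], [-0.46, 3.14, -0.12], [-0.46, 3.14, -0.12], [-0.46, 3.14, -0.12]] [np.float64(0.005), 0, 0, 0, 0]
[[-0.46, 3.14, -0.12], [-0.46, 3.14, -0.12], [-0.46, 3.14, -0.12], [-0.46, 3.14, -0.12]] [0, 0, 0, 0]
--
```

Request:
apply_moves:
  slide:
    - [-0.46,3.14,-0.1]
    - [-0.46,3.14,-0.1]
    - [-0.46,3.14,-0.1]
    - [-0.46,3.14,-0.1]
    - [-0.46,3.14,-0.1]
  turn: [0.005,0,0,0,0]

```text
time: 14.1
tool_pos: [0.4312, -0.1582, 0.1459]
tcp_rot: [-0.0, -0.018, 1.0, 0.0]
force: [1.3, -0.7, -2.0]
finger_gap: 0.0159
finger_force: 68.8
```

Request:
apply_moves:
  slide:
    - [-0.46,3.14,-0.1]
    - [-0.46,3.14,-0.1]
    - [-0.46,3.14,-0.1]
    - [0,0,0]
    - [0,0,0]
  turn: [0,0,0,0,0]

```text
time: 14.52
tool_pos: [0.4415, -0.0634, 0.149]
tcp_rot: [-0.0, -0.021, 1.0, 0.0]
force: [-0.5, -1.2, -1.4]
finger_gap: 0.0158
finger_force: 69.0
```

```bash
python3 - <<'E'
from h import *
np.set_printoptions(precision=4,suppress=True)
d=snapshot("wrist"); np.savez("w7.npz",**d); cv2.imwrite("pics/w7.png",d["image"])
s=bot.read_state(); T=rot(s["tcp_rot"]); plan([])
for t in ("slot_red","slot_yellow","slot_blue","slot_green","knob_grip"):
    for r in finder.spot_point("wrist",t)[:2]: print(t,round(r["p"],2),np.round(r["position"]),atz(d,r["position"],.128 if t[0]=="k" else .062,True))
for r in finder.regions_of("wrist","pin_red")[:2]:
    v,u=np.where(r["mask"]); z=s["tool_pos"][2]-.005; q=np.array([atz(d,(a,b),z,True) for a,b in zip(u,v)]); L=T.inv().apply(q-s["tool_pos"]); print(r["p"],r["position"],"tool-frame x max (disc end)",L[:,0].min(),L[:,0].max(),"y",L[:,1].min(),L[:,1].max(),cv2.minAreaRect(L[:,:2].astype(np.float32)))
e=snapshot("side"); np.savez("e7.npz",**e)
for r in finder.spot_point("side","slot_red")[:2]: print(r)
E
```

```text
t=14.6 now [ 0.4413 -0.0647  0.149 ] yaw 0.040 gap 0.0158 f [ 0.6  0.4 -2.5] q7 1.74
slot_blue 0.75 [512. 335.] [0.5736 0.1448 0.062 ]
slot_green 0.72 [578. 321.] [0.5741 0.2578 0.062 ]
slot_green 0.56 [ 88. 176.] [ 0.4158 -0.2652  0.062 ]
knob_grip 0.73 [586. 386.] [0.627  0.2565 0.128 ]
0.6 [322.0, 234.2] tool-frame x max (disc end) -0.04808293458682895 0.06217615532925233 y -0.013083213259024127 0.012655519284402091 ((0.007044076919555664, -0.00022263266146183014), (0.0254985298961401, 0.11027979850769043), 89.8557357788086)
0.15 [554.3, 340.4] tool-frame x max (disc end) -0.19878103860742752 -0.02849521581822534 y -0.012778865218627249 0.29945281284893893 ((-0.07955220341682434, 0.16084891557693481), (0.10229327529668808, 0.35212111473083496), 26.53594207763672)
{'position': [320.5, 192.2], 'p': 0.89}
{'position': [292.0, 233.2], 'p': 0.35}
```

View pics/w7.png

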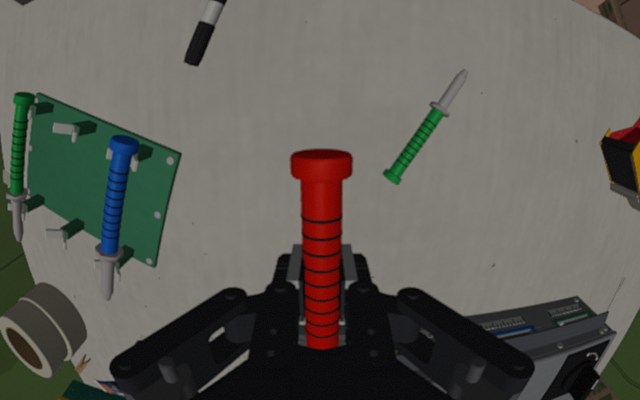

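The red pin is held straight and its disc end is 62 mm behind the TCP, so the nose is ~116 mm ahead. The blue pin at (115,190) and green pin at (18,150) still lie in the rest. Now go in front of the red slot's right part and lower.

```bash
python3 - <<'E'
from h import *
plan([(.459,-.083,.149,.047),(.459,-.083,.0672,.047)],.03)
E
```

```text
t=15.0 now [ 0.4413 -0.0655  0.1493] yaw 0.040 gap 0.0158 f [-0.5  1.5 -2.2] q7 1.74
[[0, 0, 0], [-1.68, -1.83, 0.03]] [np.float64(-0.007), 0]
--
[[-0.0, 0.0, 2.73], [-0.0, 0.0, 2.73], [-0.0, 0.0, 2.73]] [0, 0, 0]
--
```

Request:
apply_moves:
  slide:
    - [-1.7,-1.8,0]
    - [0,0,2.5]
    - [0,0,2.5]
    - [0,0,2.5]
    - [0,0,0.7]
  turn: [-0.007,0,0,0,0]

```text
time: 15.38
tool_pos: [0.4579, -0.0825, 0.0648]
tcp_rot: [-0.002, -0.024, 1.0, 0.0]
force: [-3.8, 0.2, 0.7]
finger_gap: 0.0156
finger_force: 70.1
```

Request:
apply_moves:
  slide:
    - [0,0,0]
    - [0,0,0]
    - [0,0,0]
  turn: [0,0,0]

```text
time: 15.63
tool_pos: [0.4596, -0.0824, 0.0684]
tcp_rot: [0.001, -0.024, 1.0, -0.0]
force: [-1.5, -0.3, -0.1]
finger_gap: 0.016
finger_force: 69.7
```

```bash
python3 - <<'E'
from h import *
plan([(.459,-.083,.0672,.047)],.03)
d=snapshot("side"); e=snapshot("scene")
cv2.imwrite("pics/x8.png",cv2.hconcat([cv2.resize(d["image"][160:240,290:390],(400,320),interpolation=cv2.INTER_CUBIC),cv2.resize(e["image"][170:250,290:390],(400,320),interpolation=cv2.INTER_CUBIC)]))
for t,z in(("slot_red",.062),("pin_red",.062)):
  for c,q in(("side",d),("scene",e)):
    for r in finder.spot_point(c,t)[:2]: print(c,t,round(r["p"],2),r["position"],atz(q,r["position"],z).round(4))
E
```

```text
t=15.6 now [ 0.4596 -0.0824  0.0684] yaw 0.048 gap 0.0160 f [-1.5 -0.3 -0.1] q7 1.81
[[0.06, -0.05, 0.12]] [0]
--
side slot_red 0.85 [319.0, 191.8] [ 0.5955 -0.0879  0.062 ]
scene slot_red 0.64 [343.7, 209.3] [ 0.5892 -0.0479  0.062 ]
side pin_red 0.54 [342.0, 191.5] [ 0.5168 -0.1023  0.062 ]
scene pin_red 0.63 [329.5, 216.1] [ 0.5275 -0.0598  0.062 ]
```

View pics/x8.png

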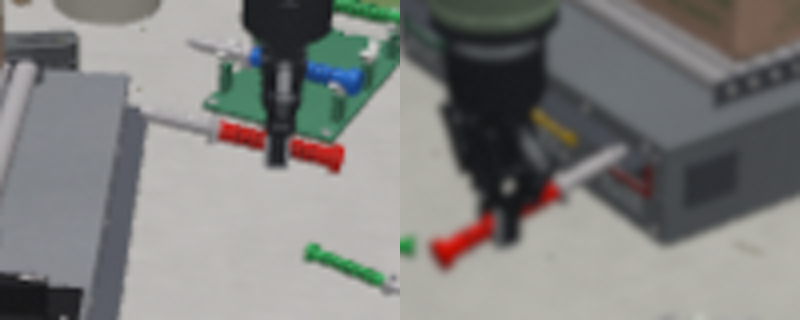

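```bash
python3 - <<'E'
from h import *
s=bot.read_state(); p=s["tool_pos"]; T=rot(s["tcp_rot"])
for c,off,o in(("side",(290,160),0),("scene",(290,170),400)):
    d=snapshot(c); Rm=rot(d["orientation"])
    for n,l in(("disc",(.062,0,.0054)),("collar",(-.054,0,.0054)),("nose",(-.116,0,.0054)),("nose+10mm z",(-.116,0,-.0046))):
        w=p+T.apply(l); q=Rm.inv().apply(w-d["origin"]); u=d["K"]@(q/q[2]); print(c,n,"full",u[:2].round(1),"crop",((u[0]-off[0])*4+o,(u[1]-off[1])*4))
    im=d["image"].astype(int); m=(im[:,:,2]>im[:,:,1]*2)&(im[:,:,2]>im[:,:,0]*2)&(im[:,:,2]>90)
    m=m.astype(np.uint8); n,L,S,C=cv2.connectedComponentsWithStats(m); 
    for i in range(1,n):
        if S[i,4]>40: print(c,"red comp",S[i],C[i])
E
```

```text
side disc full [376.4 196.6] crop (np.float64(345.6238865707319), np.float64(146.20626084430432))
side collar full [342.4 194.7] crop (np.float64(209.6703641099416), np.float64(138.73710341337903))
side nose full [324.4 193.7] crop (np.float64(137.40195176972838), np.float64(134.7667454610298))
side nose+10mm z full [324.4 191.2] crop (np.float64(137.65738328598923), np.float64(124.64573787593145))
side red comp [345 191  11   6  46] [350.  193.5]
side red comp [362 195  14   8  60] [369.06666667 198.2       ]
side red comp [225 221  14  11 107] [231.81308411 226.38317757]
side red comp [383 276  19  21 149] [393.2147651  286.18791946]
side red comp [404 309  13  17  64] [408.09375  316.828125]
scene disc full [297.4 231.5] crop (np.float64(429.762760338313), np.float64(245.86779133681625))
scene collar full [329.1 219.9] crop (np.float64(556.5250157047922), np.float64(199.68269134974287))
scene nose full [345.1 214.1] crop (np.float64(620.4956456919801), np.float64(176.3753595761582))
scene nose+10mm z full [345.2 211.4] crop (np.float64(620.6292220953355), np.float64(165.51529768228))
scene red comp [212 185  28  17 188] [229.15425532 193.28723404]
scene red comp [188 187  22   6  93] [198.79569892 189.        ]
scene red comp [298 224  15  13  77] [305.19480519 230.02597403]
```

The nose caught the hood top while I lowered it. In the side crop the nose is at (145,115), ~20 px above where the model puts it, and the disc is low at (343,157). The pin is now nose-up about 9° in the jaws. I will back off, go lower, put the nose under the hood's lower edge and raise to lever it level.

Request:
apply_moves:
  slide:
    - [1.5,0,0]
    - [1.5,0,0]
    - [0,0,1.3]
    - [0,0,1.3]
    - [0,0,0]
  turn: [0,0,0,0,0]

```text
time: 16.45
tool_pos: [0.4285, -0.0836, 0.04]
tcp_rot: [-0.001, -0.024, 1.0, 0.0]
force: [-1.8, 0.0, -1.8]
finger_gap: 0.0159
finger_force: 69.5
```

Request:
apply_moves:
  slide:
    - [-1.2,0,0]
    - [-1.2,0,0]
    - [-1.0,0,0]
    - [0,0,0]
  turn: [0,0,0,0]

```text
time: 16.78
tool_pos: [0.4653, -0.0818, 0.0418]
tcp_rot: [0.001, -0.024, 1.0, -0.0]
force: [-0.2, -0.3, -1.6]
finger_gap: 0.0157
finger_force: 69.5
```

Request:
apply_moves:
  slide:
    - [0,0,-0.5]
    - [0,0,-0.5]
    - [0,0,-0.4]
    - [0,0,0]
  turn: [0,0,0,0]

```text
time: 17.12
tool_pos: [0.4631, -0.0822, 0.0564]
tcp_rot: [0.0, -0.024, 1.0, -0.0]
force: [0.2, -0.1, -1.2]
finger_gap: 0.0155
finger_force: 69.5
```

Request:
apply_moves:
  slide:
    - [0,0,-0.5]
    - [0,0,-0.5]
    - [0,0,-0.5]
    - [0,0,0]
  turn: [0,0,0,0]

```text
time: 17.45
tool_pos: [0.4631, -0.0821, 0.0711]
tcp_rot: [0.0, -0.024, 1.0, 0.0]
force: [-2.3, 1.2, -4.2]
finger_gap: 0.0157
finger_force: 68.5
```

Request:
apply_moves:
  slide:
    - [0,0,-0.3]
    - [0,0,-0.2]
    - [0,0,0]
    - [0,0,0]
  turn: [0,0,0,0]

```text
time: 17.78
tool_pos: [0.4632, -0.0821, 0.0753]
tcp_rot: [0.0, -0.024, 1.0, 0.0]
force: [-1.8, 0.3, -4.4]
finger_gap: 0.0157
finger_force: 68.5
```

```bash
cat >> h.py <<'E'
def pitch(col):
    """heights of coloured handle pixels in the pin's vertical plane, tool frame (x back, z down)"""
    s=bot.read_state(); p=s["tool_pos"]; T=rot(s["tcp_rot"]); n=T.apply([0,1,0])
    for c in ("side","scene"):
        d=snapshot(c); im=d["image"].astype(int); o=[k for k in range(3) if k!=col]
        m=(im[:,:,col]>im[:,:,o[0]]*1.7)&(im[:,:,col]>im[:,:,o[1]]*1.7)&(im[:,:,col]>80)
        v,u=np.where(m); L=[]
        for a,b in zip(u,v):
            r=ray(d,(a,b)); t=np.dot(p-d["origin"],n)/np.dot(r,n); L.append(T.inv().apply(d["origin"]+r*t-p))
        L=np.array(L); k=(L[:,0]>-.06)&(L[:,0]<.07)&(abs(L[:,2])<.04); L=L[k]
        bins=[(lo,len(L[(L[:,0]>=lo)&(L[:,0]<lo+.02)]),L[(L[:,0]>=lo)&(L[:,0]<lo+.02),2].mean().round(4)) for lo in np.arange(-.055,.06,.02) if ((L[:,0]>=lo)&(L[:,0]<lo+.02)).sum()>3]
        print(c,"slope(nose-up +) %.3f"%np.polyfit(L[:,0],L[:,2],1)[0],"axis at 0: %.4f"%np.polyfit(L[:,0],L[:,2],1)[1],"x",L[:,0].min().round(3),L[:,0].max().round(3),bins)
E
python3 - <<'E'
from h import *
plan([]); pitch(2)
E
```

```text
t=17.8 now [ 0.4632 -0.0821  0.0753] yaw 0.048 gap 0.0157 f [-1.8  0.3 -4.4] q7 1.81
side slope(nose-up +) 0.029 axis at 0: 0.0056 x -0.046 0.061 [(np.float64(-0.055), 16, np.float64(0.0037)), (np.float64(-0.035), 26, np.float64(0.0055)), (np.float64(-0.015000000000000006), 9, np.float64(0.0042)), (np.float64(0.0049999999999999906), 15, np.float64(0.0065)), (np.float64(0.024999999999999988), 24, np.float64(0.0067)), (np.float64(0.04499999999999998), 30, np.float64(0.0071))]
scene slope(nose-up +) 0.005 axis at 0: 0.0041 x -0.054 0.063 [(np.float64(-0.055), 27, np.float64(0.003)), (np.float64(-0.035), 16, np.float64(0.0062)), (np.float64(0.0049999999999999906), 30, np.float64(0.0028)), (np.float64(0.024999999999999988), 26, np.float64(0.005)), (np.float64(0.04499999999999998), 38, np.float64(0.0045))]
```

Request:
apply_moves:
  slide:
    - [0,0,-0.1]
    - [0,0,0]
    - [0,0,0.5]
    - [0,0,0.48]
    - [0,0,0]
  turn: [0,0,0,0,0]

```text
time: 18.3
tool_pos: [0.4633, -0.0821, 0.0657]
tcp_rot: [0.0, -0.024, 1.0, -0.0]
force: [-0.8, -0.5, -2.4]
finger_gap: 0.0161
finger_force: 68.9
```

Request:
apply_moves:
  slide:
    - [-0.7,0,0]
    - [-0.7,0,0]
    - [-0.7,0,0]
    - [0,0,0]
  turn: [0,0,0,0]

```text
time: 18.63
tool_pos: [0.4856, -0.0809, 0.0665]
tcp_rot: [0.0, -0.024, 1.0, -0.0]
force: [1.3, -0.2, -3.0]
finger_gap: 0.0157
finger_force: 68.8
```

Request:
apply_moves:
  slide:
    - [-0.3,0,0]
    - [-0.3,0,0]
    - [0,0,0]
  turn: [0,0,0]

```text
time: 18.88
tool_pos: [0.4907, -0.0808, 0.0665]
tcp_rot: [0.0, -0.024, 1.0, -0.0]
force: [0.9, 0.9, -3.1]
finger_gap: 0.0158
finger_force: 68.8
```

Request:
apply_moves:
  slide:
    - [-0.2,0,0]
    - [-0.2,0,0]
    - [0,0,0]
  turn: [0,0,0]

```text
time: 19.13
tool_pos: [0.4929, -0.0806, 0.0661]
tcp_rot: [-0.001, -0.024, 1.0, 0.0]
force: [-6.5, -0.3, -3.2]
finger_gap: 0.016
finger_force: 68.8
```

Request:
apply_moves:
  slide:
    - [-0.2,0,0]
    - [-0.1,0,0]
    - [0,0,0]
  turn: [0,0,0]

```text
time: 19.38
tool_pos: [0.4933, -0.0806, 0.0655]
tcp_rot: [-0.004, -0.024, 1.0, 0.0]
force: [-19.3, -0.7, -2.7]
finger_gap: 0.016
finger_force: 68.8
```

Contact with the slide at TCP x=.493, as expected. I ease off and sweep left.

Request:
apply_moves:
  slide:
    - [0.15,0,0]
    - [0,0.2,0]
    - [0,0.2,0]
    - [0,0.2,0]
    - [0,0,0]
  turn: [0,0,0,0,0]

```text
time: 19.8
tool_pos: [0.493, -0.0753, 0.066]
tcp_rot: [-0.002, -0.023, 1.0, -0.0]
force: [-11.4, -6.7, -4.0]
finger_gap: 0.0157
finger_force: 71.5
```

Request:
apply_moves:
  slide:
    - [0,0.2,0]
    - [0,0.2,0]
    - [0,0,0]
  turn: [0,0,0]

```text
time: 20.05
tool_pos: [0.4946, -0.0706, 0.0664]
tcp_rot: [-0.0, -0.024, 1.0, -0.0]
force: [-0.9, -0.1, -3.5]
finger_gap: 0.0156
finger_force: 69.1
```

Force vanished, so the nose dropped into the hole. Push in.

Request:
apply_moves:
  slide:
    - [-0.3,0,0]
    - [-0.3,0,0]
    - [-0.2,0,0]
    - [0,0,0]
  turn: [0,0,0,0]

```text
time: 20.38
tool_pos: [0.5039, -0.07, 0.0665]
tcp_rot: [0.0, -0.024, 1.0, 0.0]
force: [-0.6, 0.6, -3.8]
finger_gap: 0.0157
finger_force: 68.9
```

Request:
apply_moves:
  slide:
    - [-0.7,0,0]
    - [-0.7,0,0]
    - [-0.5,0,0]
    - [0,0,0]
  turn: [0,0,0,0]

```text
time: 20.72
tool_pos: [0.5234, -0.0691, 0.0665]
tcp_rot: [0.001, -0.024, 1.0, -0.0]
force: [1.9, 1.3, -4.2]
finger_gap: 0.0159
finger_force: 68.8
```

Request:
apply_moves:
  slide:
    - [-0.4,0,0]
    - [-0.4,0,0]
    - [-0.3,0,0]
    - [0,0,0]
  turn: [0,0,0,0]

```text
time: 21.05
tool_pos: [0.5336, -0.0687, 0.0665]
tcp_rot: [0.0, -0.024, 1.0, -0.0]
force: [2.4, 1.4, -4.2]
finger_gap: 0.0158
finger_force: 68.8
```

Request:
apply_moves:
  slide:
    - [-0.2,0,0]
    - [-0.2,0,0]
    - [0,0,0]
  turn: [0,0,0]

```text
time: 21.3
tool_pos: [0.534, -0.0687, 0.0658]
tcp_rot: [-0.003, -0.024, 1.0, 0.0]
force: [-17.4, -0.2, 3.4]
finger_gap: 0.0156
finger_force: 69.6
```

Request:
apply_moves:
  slide:
    - [-0.15,0,0]
    - [-0.15,0,0]
    - [0,0,0]
  turn: [0,0,0]

```text
time: 21.55
tool_pos: [0.5342, -0.0688, 0.0653]
tcp_rot: [-0.006, -0.024, 1.0, 0.0]
force: [-32.7, -0.2, 9.1]
finger_gap: 0.0156
finger_force: 70.3
```

Collar is home: a stiff stop 41 mm past the slide contact. Release and rise.

Request:
apply_moves:
  slide:
    - [0.4,0,0]
    - [0,0,0]
    - [0,0,0]
    - [0,0,0]
    - [0,0,0]
  turn: [0,0,0,0,0]
  claw: 0.1

```text
time: 21.97
tool_pos: [0.5367, -0.0686, 0.0667]
tcp_rot: [0.001, -0.024, 1.0, -0.0]
force: [-0.2, 0.3, -0.4]
finger_gap: 0.047
finger_force: 0.0
```

Request:
apply_moves:
  slide:
    - [0,0,-2]
    - [0,0,-3]
    - [0,0,-3]
    - [1.5,-1.5,-2]
    - [2.5,-2.5,0]
  turn: [0,0,0,0,0]

```text
time: 22.38
tool_pos: [0.5013, -0.1089, 0.1701]
tcp_rot: [0.004, -0.026, 1.0, 0.0]
force: [1.9, -1.6, 0.3]
finger_gap: 0.0469
finger_force: 0.0
```

```bash
python3 - <<'E'
from h import *
plan([(.4428,-.2477,.16,-.372)],.036)
d=snapshot("wrist")
for t in ("pin_red","pin_blue","pin_green"):
  for r in finder.regions_of("wrist",t)[:2]: 
    v,u=np.where(r["mask"]); q=np.array([atz(d,(a,b),.062 if t=="pin_red" else .052,True)[:2] for a,b in zip(u,v)],np.float32); print(t,r["p"],r["position"],cv2.minAreaRect(q))
E
```

```text
t=22.4 now [ 0.5013 -0.1089  0.1701] yaw 0.052 gap 0.0469 f [ 1.9 -1.6  0.3] q7 1.84
[[0, 0, 0], [0, 0, 0], [0, 0, 0], [0, 0, 0], [0.08, -3.01, 0.2]] [np.float64(0.106), np.float64(0.106), np.float64(0.106), np.float64(0.106), 0]
[[0.08, -3.01, 0.2], [0.08, -3.01, 0.2], [0.08, -3.01, 0.2], [0.08, -3.01, 0.2]] [0, 0, 0, 0]
--
pin_red 0.89 [366.7, 215.5] ((0.524314284324646, -0.07091282308101654), (0.11007557809352875, 0.02377660758793354), 2.0553181171417236)
pin_blue 0.84 [157.7, 142.3] ((0.4710705876350403, -0.25839436054229736), (0.03333696722984314, 0.18119694292545319), 67.31636047363281)
pin_green 0.76 [48.7, 92.3] ((0.4160079061985016, -0.39958855509757996), (0.039778392761945724, 0.17917309701442719), 68.05305480957031)
pin_green 0.72 [466.3, 75.8] ((0.37994885444641113, 0.0048591457307338715), (0.016290493309497833, 0.10545820742845535), 57.78575134277344)
```

Red is confirmed home: its handle end is at x≈.469, so the collar is at ≈.585. Blue and green still lie in their places. On to blue.

Request:
apply_moves:
  slide:
    - [0,0,0]
    - [0,0,0]
    - [0,0,0]
    - [0,0,0]
    - [0,-3,0.2]
  turn: [0.106,0.106,0.106,0.106,0]

```text
time: 23.0
tool_pos: [0.4898, -0.1331, 0.1641]
tcp_rot: [0.0, 0.187, 0.982, 0.001]
force: [0.9, 0.7, -0.4]
finger_gap: 0.047
finger_force: 0.0
```

Request:
apply_moves:
  slide:
    - [0,-3,0.2]
    - [0,-3,0.2]
    - [0,-3,0.2]
    - [0,-3,0.2]
    - [0,0,0]
  turn: [0,0,0,0,0]

```text
time: 23.42
tool_pos: [0.4411, -0.2546, 0.1561]
tcp_rot: [-0.0, 0.189, 0.982, -0.001]
force: [-0.2, -0.6, -0.2]
finger_gap: 0.0468
finger_force: 0.0
```

```bash
python3 - <<'E'
from h import *
d=snapshot("wrist")
for r in finder.regions_of("wrist","pin_blue")[:2]: 
    v,u=np.where(r["mask"]); q=np.array([atz(d,(a,b),.052,True)[:2] for a,b in zip(u,v)],np.float32); print(r["p"],r["position"],cv2.minAreaRect(q))
plan([(.4445,-.248,.0565,-.372)],.03)
E
```

```text
0.84 [337.0, 212.0] ((0.4706045389175415, -0.2577442228794098), (0.026206333190202713, 0.180116206407547), 68.539794921875)
t=23.5 now [ 0.4431 -0.2504  0.1561] yaw -0.377 gap 0.0470 f [0.4 1.2 0.3] q7 1.79
[[0, 0, 0], [-0.01, 0.07, 2.49], [-0.01, 0.07, 2.49], [-0.01, 0.07, 2.49], [-0.01, 0.07, 2.49]] [np.float64(-0.005), 0, 0, 0, 0]
--
```

Request:
apply_moves:
  slide:
    - [0,0.25,2.5]
    - [0,0,2.5]
    - [0,0,2.5]
    - [0,0,1.8]
    - [0,0,0.7]
  turn: [-0.005,0,0,0,0]

```text
time: 23.93
tool_pos: [0.444, -0.2456, 0.0541]
tcp_rot: [-0.001, 0.183, 0.983, 0.001]
force: [-0.5, 0.0, 0.0]
finger_gap: 0.0469
finger_force: 0.0
```

Request:
apply_moves:
  slide:
    - [0,0,0]
    - [0,0,0]
    - [0,0,0]
    - [0,0,0]
    - [0,0,0]
  turn: [0,0,0,0,0]
  claw: -1
  newtons: 70

```text
time: 24.35
tool_pos: [0.4449, -0.2469, 0.0578]
tcp_rot: [0.001, 0.184, 0.983, 0.0]
force: [1.5, 4.5, -1.5]
finger_gap: 0.016
finger_force: 68.2
```

Request:
apply_moves:
  slide:
    - [0,0,0]
    - [0,0,0]
    - [0,0,0]
    - [0,0,0]
  turn: [0,0,0,0]

```text
time: 24.68
tool_pos: [0.4449, -0.2469, 0.0577]
tcp_rot: [0.001, 0.184, 0.983, 0.0]
force: [1.4, 4.7, 0.7]
finger_gap: 0.0157
finger_force: 68.3
```

Request:
apply_moves:
  slide:
    - [0,0,-1]
    - [0,0,-2]
    - [0,0,-3]
    - [0,0,-2.5]
    - [0,0,0]
  turn: [0,0,0,0,0]

```text
time: 25.1
tool_pos: [0.4457, -0.2488, 0.1469]
tcp_rot: [0.003, 0.185, 0.983, -0.001]
force: [0.5, -0.3, -0.9]
finger_gap: 0.0161
finger_force: 68.5
```

Request:
apply_moves:
  slide:
    - [0,0,0]
    - [0,0,0]
    - [0,0,0]
    - [0,0,0]
    - [0,0,0]
  turn: [-0.105,-0.105,-0.105,-0.105,0]

```text
time: 25.52
tool_pos: [0.444, -0.2479, 0.1424]
tcp_rot: [0.001, -0.027, 1.0, -0.0]
force: [0.7, 0.7, -1.4]
finger_gap: 0.0156
finger_force: 68.5
```

```bash
python3 - <<'E'
from h import *
s=bot.read_state(); T=rot(s["tcp_rot"]); d=snapshot("wrist")
for r in finder.regions_of("wrist","pin_blue")[:2]:
    v,u=np.where(r["mask"]); z=s["tool_pos"][2]-.005; q=np.array([atz(d,(a,b),z,True) for a,b in zip(u,v)]); L=T.inv().apply(q-s["tool_pos"]); print(r["p"],r["position"],"disc end",L[:,0].max(),cv2.minAreaRect(L[:,:2].astype(np.float32)))
plan([(.415,.127,.14,.047)],.036)
E
```

```text
0.62 [321.8, 230.9] disc end 0.06326429219544515 ((0.00766933336853981, -0.0017642984166741371), (0.11129889637231827, 0.026142660528421402), 0.6760554909706116)
t=25.6 now [ 0.4439 -0.2479  0.1421] yaw 0.045 gap 0.0157 f [-0.6 -0.1 -1.9] q7 2.13
[[0.11, 3.42, 0.02], [0.11, 3.42, 0.02], [0.11, 3.42, 0.02], [0.11, 3.42, 0.02], [0.11, 3.42, 0.02]] [0, 0, 0, 0, 0]
[[0.11, 3.42, 0.02], [0.11, 3.42, 0.02], [0.11, 3.42, 0.02], [0.11, 3.42, 0.02], [0.11, 3.42, 0.02]] [0, 0, 0, 0, 0]
[[0.11, 3.42, 0.02]] [0]
--
```

Request:
apply_moves:
  slide:
    - [0.1,3.4,0]
    - [0.1,3.4,0]
    - [0.1,3.4,0]
    - [0.1,3.4,0]
    - [0.1,3.4,0]
  turn: [0,0,0,0,0]

```text
time: 26.03
tool_pos: [0.4302, -0.0767, 0.1418]
tcp_rot: [0.0, -0.022, 1.0, -0.0]
force: [1.3, 0.6, -2.0]
finger_gap: 0.0157
finger_force: 68.6
```

Request:
apply_moves:
  slide:
    - [0.1,3.4,0]
    - [0.1,3.4,0]
    - [0.1,3.4,0]
    - [0.1,3.4,0]
    - [0.1,3.4,0]
  turn: [0,0,0,0,0]

```text
time: 26.45
tool_pos: [0.4169, 0.0931, 0.1419]
tcp_rot: [0.0, -0.023, 1.0, 0.0]
force: [0.5, -0.2, -1.1]
finger_gap: 0.0153
finger_force: 68.6
```

Request:
apply_moves:
  slide:
    - [0.1,3.4,0]
    - [0,0,2.5]
    - [0,0,2.5]
    - [0,0,1.5]
    - [0,0,0.9]
  turn: [0,0,0,0,0]

```text
time: 26.87
tool_pos: [0.414, 0.1253, 0.0662]
tcp_rot: [-0.001, -0.023, 1.0, -0.001]
force: [-0.4, 0.3, -1.4]
finger_gap: 0.0157
finger_force: 68.8
```

Request:
apply_moves:
  slide:
    - [0,0,0]
    - [0,0,0]
    - [0,0,0]
  turn: [0,0,0]

```text
time: 27.12
tool_pos: [0.415, 0.1253, 0.0684]
tcp_rot: [0.001, -0.024, 1.0, 0.0]
force: [-0.3, -0.7, -1.3]
finger_gap: 0.0157
finger_force: 68.8
```

```bash
python3 - <<'E'
from h import *
pitch(0); plan([(.430,.126,.067,.047)],.03)
d=snapshot("side")
for c in("wrist","side"):
  q=snapshot(c)
  for r in finder.spot_point(c,"slot_blue")[:2]: print(c,r["p"],atz(q,r["position"],.062,c=="wrist").round(4))
E
```

```text
side slope(nose-up +) -0.008 axis at 0: 0.0062 x -0.044 0.061 [(np.float64(-0.055), 13, np.float64(0.0067)), (np.float64(-0.035), 23, np.float64(0.0062)), (np.float64(-0.015000000000000006), 5, np.float64(0.0078)), (np.float64(0.0049999999999999906), 12, np.float64(0.0062)), (np.float64(0.024999999999999988), 30, np.float64(0.0054)), (np.float64(0.04499999999999998), 30, np.float64(0.006))]
scene slope(nose-up +) 0.000 axis at 0: 0.0026 x -0.048 0.062 [(np.float64(-0.055), 13, np.float64(0.0033)), (np.float64(-0.035), 19, np.float64(0.002)), (np.float64(0.0049999999999999906), 16, np.float64(0.0017)), (np.float64(0.024999999999999988), 17, np.float64(0.0039)), (np.float64(0.04499999999999998), 21, np.float64(0.0022))]
t=27.2 now [0.4151 0.1254 0.0684] yaw 0.048 gap 0.0159 f [ 0.4  0.4 -1.6] q7 1.35
[[-1.49, -0.01, 0.14]] [0]
--
side 0.91 [0.581  0.1418 0.062 ]
side 0.28 [ 0.4518 -0.384   0.062 ]
```

Pin level. Advance into the blue slot.

Request:
apply_moves:
  slide:
    - [-1.5,0,0.14]
    - [-1.5,0,0]
    - [-0.8,0,0]
    - [0,0,0]
  turn: [0,0,0,0]

```text
time: 27.8
tool_pos: [0.4539, 0.1273, 0.0662]
tcp_rot: [0.001, -0.024, 1.0, 0.0]
force: [-1.1, -0.5, -1.5]
finger_gap: 0.0159
finger_force: 68.8
```

Request:
apply_moves:
  slide:
    - [-0.6,0,0]
    - [-0.6,0,0]
    - [0,0,0]
  turn: [0,0,0]

```text
time: 28.05
tool_pos: [0.4653, 0.1279, 0.0662]
tcp_rot: [0.0, -0.025, 1.0, 0.0]
force: [-0.2, 0.8, -2.3]
finger_gap: 0.016
finger_force: 68.8
```

Request:
apply_moves:
  slide:
    - [-0.5,0,0]
    - [-0.5,0,0]
    - [0,0,0]
  turn: [0,0,0]

```text
time: 28.3
tool_pos: [0.4754, 0.1284, 0.0662]
tcp_rot: [0.0, -0.025, 1.0, 0.0]
force: [-0.4, -0.0, -1.0]
finger_gap: 0.0157
finger_force: 68.8
```

Request:
apply_moves:
  slide:
    - [-0.3,0,-0.05]
    - [-0.3,0,0]
    - [0,0,0]
  turn: [0,0,0]

```text
time: 28.55
tool_pos: [0.481, 0.1287, 0.0667]
tcp_rot: [0.0, -0.025, 1.0, 0.0]
force: [0.1, 0.2, -1.5]
finger_gap: 0.0161
finger_force: 68.8
```

Request:
apply_moves:
  slide:
    - [-0.2,0,0]
    - [-0.1,0,0]
    - [0,0,0]
  turn: [0,0,0]

```text
time: 28.8
tool_pos: [0.4836, 0.1287, 0.0666]
tcp_rot: [0.0, -0.025, 1.0, -0.0]
force: [1.2, -0.5, -2.3]
finger_gap: 0.0158
finger_force: 68.8
```

Request:
apply_moves:
  slide:
    - [-0.2,0,0]
    - [-0.1,0,0]
    - [0,0,0]
  turn: [0,0,0]

```text
time: 29.05
tool_pos: [0.4851, 0.1287, 0.0662]
tcp_rot: [-0.002, -0.025, 1.0, -0.0]
force: [-7.1, -0.6, -1.1]
finger_gap: 0.0159
finger_force: 68.8
```

Request:
apply_moves:
  slide:
    - [-0.1,0,0]
    - [-0.1,0,0]
    - [0,0,0]
  turn: [0,0,0]

```text
time: 29.3
tool_pos: [0.4856, 0.1286, 0.0658]
tcp_rot: [-0.003, -0.025, 1.0, -0.001]
force: [-14.4, -0.9, -0.6]
finger_gap: 0.0159
finger_force: 68.8
```

Contact at .485. Sweep left, small steps.

Request:
apply_moves:
  slide:
    - [0.1,0,0]
    - [0,0.2,0]
    - [0,0.2,0]
    - [0,0.2,0]
    - [0,0,0]
  turn: [0,0,0,0,0]

```text
time: 29.72
tool_pos: [0.4871, 0.1352, 0.0665]
tcp_rot: [-0.0, -0.025, 1.0, 0.0]
force: [0.2, 0.2, -1.4]
finger_gap: 0.0159
finger_force: 68.9
```

Request:
apply_moves:
  slide:
    - [0,0.2,0]
    - [0,0.2,0]
    - [0,0,0]
  turn: [0,0,0]

```text
time: 29.97
tool_pos: [0.4871, 0.1395, 0.0667]
tcp_rot: [0.0, -0.025, 1.0, 0.0]
force: [0.5, -0.1, -1.4]
finger_gap: 0.0157
finger_force: 68.9
```

Nose is in the hole. Centre at about y=.1375, then push.

Request:
apply_moves:
  slide:
    - [0,-0.2,0]
    - [-0.3,0,0]
    - [-0.3,0,0]
    - [-0.2,0,0]
    - [0,0,0]
  turn: [0,0,0,0,0]

```text
time: 30.38
tool_pos: [0.4957, 0.1373, 0.0666]
tcp_rot: [0.0, -0.024, 1.0, 0.0]
force: [-0.6, 0.1, -2.2]
finger_gap: 0.0156
finger_force: 68.9
```

Request:
apply_moves:
  slide:
    - [-0.3,0,0]
    - [-0.3,0,0]
    - [-0.2,0,0]
    - [0,0,0]
  turn: [0,0,0,0]

```text
time: 30.72
tool_pos: [0.5036, 0.1377, 0.0666]
tcp_rot: [0.0, -0.025, 1.0, 0.0]
force: [-0.6, -0.8, -1.4]
finger_gap: 0.0156
finger_force: 68.9
```

Home expected at ~.526.

Request:
apply_moves:
  slide:
    - [-0.6,0,0]
    - [-0.6,0,0]
    - [-0.5,0,0]
    - [0,0,0]
  turn: [0,0,0,0]

```text
time: 31.05
tool_pos: [0.5213, 0.1386, 0.0667]
tcp_rot: [0.001, -0.024, 1.0, 0.0]
force: [0.6, 0.2, -1.4]
finger_gap: 0.0161
finger_force: 68.9
```

Request:
apply_moves:
  slide:
    - [-0.2,0,0]
    - [-0.2,0,0]
    - [-0.2,0,0]
    - [0,0,0]
  turn: [0,0,0,0]

```text
time: 31.38
tool_pos: [0.526, 0.1388, 0.0665]
tcp_rot: [-0.0, -0.025, 1.0, -0.0]
force: [-0.5, -0.4, -2.1]
finger_gap: 0.0155
finger_force: 69.0
```

Request:
apply_moves:
  slide:
    - [-0.2,0,0]
    - [-0.2,0,0]
    - [0,0,0]
  turn: [0,0,0]

```text
time: 31.63
tool_pos: [0.5262, 0.1387, 0.0657]
tcp_rot: [-0.004, -0.025, 1.0, -0.001]
force: [-22.1, -0.2, 6.8]
finger_gap: 0.0162
finger_force: 69.9
```

Request:
apply_moves:
  slide:
    - [-0.1,0,0]
    - [0,0,0]
    - [0.4,0,0]
    - [0,0,0]
  turn: [0,0,0,0]

```text
time: 31.97
tool_pos: [0.5261, 0.1388, 0.0665]
tcp_rot: [-0.001, -0.025, 1.0, -0.0]
force: [-10.6, -0.9, -0.1]
finger_gap: 0.0155
finger_force: 69.1
```

Request:
apply_moves:
  slide:
    - [0,0,0]
    - [0,0,0]
    - [0,0,0]
    - [0,0,0]
  turn: [0,0,0,0]
  claw: 0.1

```text
time: 32.3
tool_pos: [0.5275, 0.139, 0.0667]
tcp_rot: [0.0, -0.025, 1.0, 0.0]
force: [-0.1, -0.7, -0.5]
finger_gap: 0.047
finger_force: 0.0
```

Request:
apply_moves:
  slide:
    - [0,0,-2]
    - [0,0,-3]
    - [0,0,-3]
    - [2,0,-3]
    - [2,0,-3]
  turn: [0,0,0,0,0]

```text
time: 32.72
tool_pos: [0.4869, 0.1367, 0.2078]
tcp_rot: [0.0, -0.024, 1.0, 0.0]
force: [0.5, 0.9, 1.0]
finger_gap: 0.0469
finger_force: 0.0
```

Request:
apply_moves:
  slide:
    - [0,2,-2]
    - [0,2,0]
    - [0,2,0]
    - [0,0,0]
    - [0,0,0]
  turn: [0,0,0,0,0]

```text
time: 33.13
tool_pos: [0.484, 0.1977, 0.2266]
tcp_rot: [0.0, -0.025, 1.0, 0.0]
force: [0.3, -0.6, -0.1]
finger_gap: 0.047
finger_force: 0.0
```

```bash
python3 - <<'E'
from h import *
plan([])
d=snapshot("wrist"); np.savez("w9.npz",**d); cv2.imwrite("pics/w9.png",d["image"])
for t,z in(("pin_red",.062),("pin_blue",.062),("pin_green",.052)):
  for r in finder.regions_of("wrist",t)[:2]: 
    v,u=np.where(r["mask"]); q=np.array([atz(d,(a,b),z,True)[:2] for a,b in zip(u,v)],np.float32); print(t,r["p"],r["position"],cv2.minAreaRect(q))
for r in finder.spot_point("wrist","knob_grip"): print(r,atz(d,r["position"],.128,True))
for c in ("side","scene"):
    e=snapshot(c); P=cloud(e).reshape(-1,3)
    for r in finder.spot_point(c,"knob_grip")[:2]: print(c,r["p"],atz(e,r["position"],.128))
    m=(P[:,2]>.16)&(P[:,2]<.4)&(P[:,0]>.55)&(P[:,0]<.85)&(P[:,1]>0.0)&(P[:,1]<.35)
    q=P[m]; print(c,"high pts y max by x:",[(x.round(2),q[abs(q[:,0]-x)<.02,1].max().round(3)) for x in np.arange(.56,.84,.04) if (abs(q[:,0]-x)<.02).sum()>3])
    m=(P[:,2]>.13)&(P[:,2]<.145)&(abs(P[:,0]-.627)<.04)&(abs(P[:,1]-.252)<.04); q=P[m][:,:2].astype(np.float32)
    if len(q)>4: print(c,"bar top",len(q),cv2.minAreaRect(q))
E
```

```text
t=33.1 now [0.484  0.1977 0.2266] yaw 0.051 gap 0.0470 f [ 0.3 -0.6 -0.1] q7 1.21
pin_red 0.97 [100.9, 204.2] ((0.523151159286499, -0.06034424901008606), (0.11054215580224991, 0.033358387649059296), 0.8295894861221313)
pin_red 0.65 [213.6, 292.4] ((0.7377467155456543, -0.08613395690917969), (0.29335612058639526, 0.8348886370658875), 32.385902404785156)
pin_blue 0.91 [254.9, 202.5] ((0.5103901624679565, 0.12927736341953278), (0.10033358633518219, 0.02504393458366394), 2.520819664001465)
pin_green 0.84 [175.6, 79.7] ((0.3779560327529907, 0.04584773629903793), (0.017660900950431824, 0.10875441879034042), 59.14872741699219)
pin_green 0.47 [22.3, 143.7] ((0.4510224461555481, -0.23907476663589478), (0.1567704677581787, 0.15439248085021973), 69.57476806640625)
{'position': [370.1, 348.2], 'p': 0.78} [0.62784482 0.25188377 0.128     ]
side 0.83 [0.61766523 0.24931269 0.128     ]
side 0.4 [0.55481591 0.33340345 0.128     ]
side high pts y max by x: [(np.float64(0.68), np.float64(0.111)), (np.float64(0.72), np.float64(0.115)), (np.float64(0.76), np.float64(0.349)), (np.float64(0.8), np.float64(0.35))]
side bar top 96 ((0.6222242116928101, 0.2526177167892456), (0.04523545131087303, 0.018641987815499306), 5.729638576507568)
scene 0.58 [0.60569103 0.25610999 0.128     ]
scene high pts y max by x: [(np.float64(0.68), np.float64(0.107)), (np.float64(0.72), np.float64(0.104)), (np.float64(0.76), np.float64(0.35)), (np.float64(0.8), np.float64(0.35))]
scene bar top 44 ((0.6202133297920227, 0.2468663454055786), (0.04796305298805237, 0.020939601585268974), 1.4886295795440674)
```

View pics/w9.png

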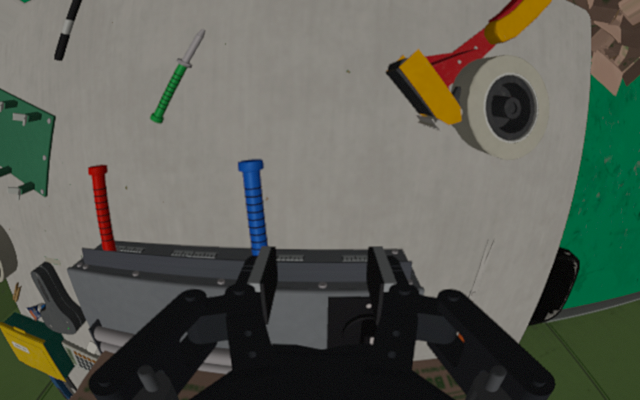

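Red at (100,205) and blue at (253,205) are both in their slots. The knob's disc is at (370,345) between the jaws, with the bar along sealer x at ≈(.622,.251). I check that green still lies in the rest before touching the knob.

```bash
python3 - <<'E'
from h import *
e=snapshot("scene")
for r in finder.regions_of("scene","pin_green")[:4]:
    v,u=np.where(r["mask"]); q=np.array([atz(e,(a,b),.052)[:2] for a,b in zip(u,v)],np.float32); print(r["p"],r["position"],cv2.minAreaRect(q))
for r in finder.regions_of("scene","pin_yellow")[:4]: print("yellow",r["p"],r["position"])
plan([(.622,.251,.2266,.047),(.622,.251,.142,.047)],.035)
E
```

```text
0.68 [277.3, 232.9] ((0.34988933801651, -0.0358615480363369), (0.02825058624148369, 0.1043536514043808), 57.700557708740234)
0.65 [356.9, 290.9] ((0.41392117738723755, -0.39725589752197266), (0.043402135372161865, 0.18179669976234436), 70.76313781738281)
t=33.7 now [0.4842 0.1967 0.2266] yaw 0.049 gap 0.0469 f [-1.1  0.3  0.8] q7 1.21
[[-2.81, 0.95, 0.0], [-2.81, 0.95, 0.0], [-2.81, 0.95, 0.0], [-2.81, 0.95, 0.0], [-2.81, 0.95, 0.0]] [0, 0, 0, 0, 0]
--
[[-0.0, 0.0, 2.82], [-0.0, 0.0, 2.82], [-0.0, 0.0, 2.82]] [0, 0, 0]
--
```

Green lies in place and no yellow pin is seen anywhere. To the knob.

Request:
apply_moves:
  slide:
    - [-2.8,0.95,0]
    - [-2.8,0.95,0]
    - [-2.8,0.95,0]
    - [-2.8,0.95,0]
    - [-2.8,0.95,0]
  turn: [0,0,0,0,0]

```text
time: 34.15
tool_pos: [0.6228, 0.2516, 0.2265]
tcp_rot: [-0.0, -0.025, 1.0, -0.0]
force: [-0.5, 0.0, 0.7]
finger_gap: 0.0469
finger_force: 0.0
```

Request:
apply_moves:
  slide:
    - [0,0,2]
    - [0,0,2]
    - [0,0,2]
    - [0,0,1.5]
    - [0,0,0]
  turn: [0,0,0,0,0]

```text
time: 34.57
tool_pos: [0.6201, 0.2506, 0.1483]
tcp_rot: [-0.002, -0.025, 1.0, -0.001]
force: [-0.3, -1.0, -0.9]
finger_gap: 0.0471
finger_force: 0.0
```

Request:
apply_moves:
  slide:
    - [0,0,0.5]
    - [0,0,0.4]
    - [0,0,0]
  turn: [0,0,0]

```text
time: 34.82
tool_pos: [0.6217, 0.2512, 0.1427]
tcp_rot: [0.0, -0.025, 1.0, 0.0]
force: [-0.1, -0.3, -0.3]
finger_gap: 0.0471
finger_force: 0.0
```

```bash
python3 - <<'E'
from h import *
plan([]); print(bot.read_state()["qpos"].round(2))
d=snapshot("wrist"); e=snapshot("side")
cv2.imwrite("pics/x10.png",cv2.hconcat([cv2.resize(d["image"][220:400,180:460],(467,300)),cv2.resize(e["image"][190:290,240:351],(333,300),interpolation=cv2.INTER_CUBIC)]))
E
```

```text
t=34.8 now [0.6217 0.2512 0.1427] yaw 0.049 gap 0.0471 f [-0.1 -0.3 -0.3] q7 1.25
[-0.57  0.72  0.15  1.57 -0.13  0.86  1.25]
```

View pics/x10.png

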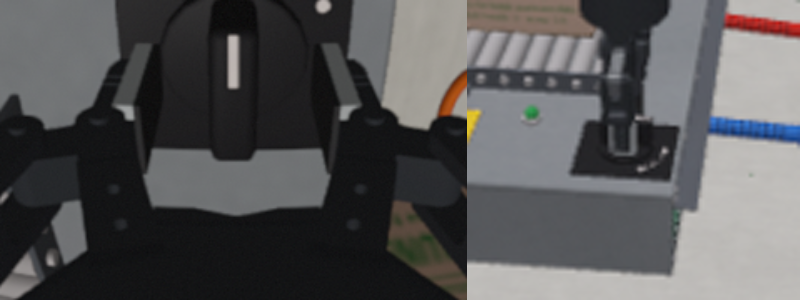

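The bar lies centred between the open pads, along the tool x. I check the offset along the bar numerically.

```bash
python3 - <<'E'
from h import *
d=snapshot("wrist"); p=bot.read_state()["tool_pos"]
def px(w):
    q=rot(d["orientation"]).inv().apply(w-d["origin"]); q/=np.linalg.norm(q); th=np.arccos(q[2]); u=q[:2]/np.hypot(*q[:2])*th*d["K"][0,0]+d["K"][:2,2]
    return ((u-[180,220])*467/280).round(1)
for z in(.116,.14):
  for dx in(-.025,-.023,0,.023): print(z,dx,px(np.array([p[0]+dx,p[1],z])))
print([ (r["p"],atz(d,r["position"],.128,True)) for r in finder.spot_point("wrist","knob_grip")])
E
```

```text
0.116 -0.025 [243.9 -11. ]
0.116 -0.023 [243.5  -5. ]
0.116 0 [239.7  60.5]
0.116 0.023 [236.2 117.9]
0.14 -0.025 [245.1  21.6]
0.14 -0.023 [244.7  28.4]
0.14 0 [240.2 100.9]
0.14 0.023 [236.2 162.2]
[]
```

Centre agrees within 1–2 mm. Grip and turn clockwise (positive about the downward tool z).

Request:
apply_moves:
  slide:
    - [0,0,0]
    - [0,0,0]
    - [0,0,0]
    - [0,0,0]
    - [0,0,0]
  turn: [0,0,0,0,0]
  claw: -1
  newtons: 60

```text
time: 35.43
tool_pos: [0.6218, 0.2504, 0.1431]
tcp_rot: [0.0, -0.024, 1.0, -0.0]
force: [-2.2, -5.2, 6.8]
finger_gap: 0.0127
finger_force: 59.1
```

Request:
apply_moves:
  slide:
    - [0,0,0]
    - [0,0,0]
    - [0,0,0]
    - [0,0,0]
    - [0,0,0]
  turn: [0,0.08,0.08,0.08,0.08]

```text
time: 35.85
tool_pos: [0.6218, 0.2509, 0.1431]
tcp_rot: [0.0, 0.137, 0.991, 0.0]
force: [-0.0, -0.7, 4.0]
finger_gap: 0.0127
finger_force: 58.9
```

Request:
apply_moves:
  slide:
    - [0,0,0]
    - [0,0,0]
    - [0,0,0]
    - [0,0,0]
    - [0,0,0]
  turn: [0.08,0.08,0.08,0.08,0]

```text
time: 36.27
tool_pos: [0.6221, 0.2514, 0.1431]
tcp_rot: [0.001, 0.293, 0.956, 0.0]
force: [1.3, 0.9, 5.2]
finger_gap: 0.0127
finger_force: 59.0
```

```bash
python3 - <<'E'
from h import *
plan([]); s=bot.read_state(); print(s["torque"].round(2),s["finger_force"])
E
```

```text
t=36.3 now [0.6221 0.2514 0.1431] yaw -0.595 gap 0.0127 f [1.3 0.9 5.2] q7 0.73
[ 0.1  -0.31  0.11] 59.01115000247955
```

Request:
apply_moves:
  slide:
    - [0,0,0]
    - [0,0,0]
    - [0,0,0]
    - [0,0,0]
    - [0,0,0]
  turn: [0.08,0.08,0.08,0.08,0.04]

```text
time: 36.68
tool_pos: [0.6225, 0.2518, 0.1431]
tcp_rot: [0.001, 0.458, 0.889, 0.001]
force: [5.4, 2.8, 2.4]
finger_gap: 0.0125
finger_force: 58.6
```

Request:
apply_moves:
  slide:
    - [0,0,0]
    - [0,0,0]
    - [0,0,0]
    - [0,0,0]
  turn: [0.05,0.04,0.04,0]

```text
time: 37.02
tool_pos: [0.6226, 0.2519, 0.1432]
tcp_rot: [0.001, 0.514, 0.858, 0.001]
force: [5.9, 2.2, 1.9]
finger_gap: 0.013
finger_force: 69.0
```

```bash
python3 - <<'E'
from h import *
plan([]); s=bot.read_state(); print(s["torque"].round(2),s["finger_force"])
E
```

```text
t=37.0 now [0.6226 0.2519 0.1432] yaw -1.079 gap 0.0130 f [5.9 2.2 1.9] q7 0.34
[ 0.39 -1.38  1.55] 69.04842790681869
```

At the stop: the reaction moment jumped to 1.55 N m. Open wide so it springs back freely, then rise.

Request:
apply_moves:
  slide:
    - [0,0,0]
    - [0,0,0]
    - [0,0,0]
    - [0,0,0]
    - [0,0,0]
  turn: [0,0,0,0,0]
  claw: 1

```text
time: 37.43
tool_pos: [0.6216, 0.251, 0.1425]
tcp_rot: [-0.0, 0.514, 0.858, -0.0]
force: [-0.5, 0.3, 0.0]
finger_gap: 0.0727
finger_force: 0.0
```

Request:
apply_moves:
  slide:
    - [0,0,0]
    - [0,0,-2]
    - [0,0,-3]
    - [0,0,-3]
    - [0,0,-3]
  turn: [0,0,0,0,0]

```text
time: 37.85
tool_pos: [0.6214, 0.2509, 0.2538]
tcp_rot: [-0.0, 0.515, 0.857, -0.0]
force: [0.0, -0.0, -0.0]
finger_gap: 0.0854
finger_force: 0.0
```

Request:
apply_moves:
  slide:
    - [0,0,-2]
    - [0,0,0]
    - [0,0,0]
    - [0,0,0]
    - [0,0,0]
  turn: [0,0,0,0,0]

```text
time: 38.27
tool_pos: [0.6212, 0.251, 0.2715]
tcp_rot: [-0.0, 0.514, 0.858, -0.001]
force: [-0.2, -0.6, 0.5]
finger_gap: 0.0856
finger_force: 0.0
```

```bash
python3 - <<'E'
from h import *
plan([])
e=snapshot("scene"); f=snapshot("side"); d=snapshot("wrist")
for t,z in(("pin_green",.052),("pin_red",.062),("pin_blue",.062)):
  for c,q in(("scene",e),("side",f)):
    for r in finder.regions_of(c,t)[:3]:
      v,u=np.where(r["mask"]); k=np.array([atz(q,(a,b),z)[:2] for a,b in zip(u,v)],np.float32); m=cv2.minAreaRect(k); print(t,c,round(r["p"],2),np.round(r["position"]),np.round(m[0],3),np.round(m[1],3))
P=cloud(f).reshape(-1,3); m=(P[:,2]>.13)&(P[:,2]<.145)&(abs(P[:,0]-.622)<.04)&(abs(P[:,1]-.252)<.04); print("bar",cv2.minAreaRect(P[m][:,:2].astype(np.float32)))
im=cv2.hconcat([cv2.resize(f["image"][150:290,240:400],(400,350),interpolation=cv2.INTER_CUBIC),cv2.resize(e["image"][160:320,260:420],(400,350),interpolation=cv2.INTER_CUBIC)])
cv2.imwrite("pics/fin.png",im)
E
```

```text
t=38.3 now [0.6212 0.251  0.2715] yaw -1.081 gap 0.0856 f [-0.2 -0.6  0.5] q7 0.28
pin_green scene 0.65 [278. 232.] [ 0.348 -0.034] [0.028 0.111]
pin_green scene 0.58 [362. 289.] [ 0.418 -0.394] [0.041 0.177]
pin_green scene 0.45 [306. 160.] [0.699 0.388] [0.109 0.045]
pin_green side 0.52 [380. 226.] [0.381 0.089] [0.021 0.111]
pin_green side 0.43 [374. 159.] [ 0.411 -0.398] [0.054 0.18 ]
pin_red scene 0.73 [326. 220.] [ 0.518 -0.076] [0.132 0.037]
pin_red side 0.72 [342. 197.] [ 0.518 -0.054] [0.042 0.093]
pin_red side 0.19 [256. 205.] [ 1.078 -0.889] [0.378 2.698]
pin_blue scene 0.45 [295. 194.] [0.51  0.121] [0.134 0.04 ]
pin_blue side 0.71 [337. 234.] [0.513 0.146] [0.031 0.099]
bar ((0.6222870945930481, 0.2530584931373596), (0.04487214237451553, 0.016481511294841766), 2.6649036407470703)
```

View pics/fin.png

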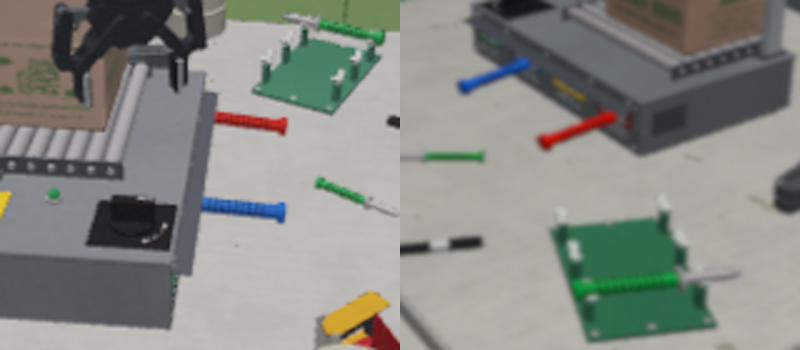

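The final picture shows red at (250,122) and blue at (245,210) home against the cover. Green lies in the rest's free place at (640,283). The knob's bar is back at rest at (133,208), angle 2.7°, and the robot is clear. I hand in.

```bash
python3 -c "
from rig import bot; print(bot.hand_in())"
```

```text
the job is handed in; nothing more can be done
None
```

The job is handed in: the red and blue pins are fully home, the green pin lies in the rest, and the reset knob was turned clockwise to its stop and sprang back; no yellow pin was found at the start.

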